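Demould the plaster trees and set the washed pots to dry

TASK

The plaster fir trees have set: lift each one out of the open mould and lay it flat on the wire drying rack, setting it down gently because fresh plaster chips if it is dropped. Put each washed water pot upside down over its own peg of the peg rack, its rim all round on the deck. When everything is out to dry and let go, push the fan's switch fully down to start the fan, and leave the other things on the table where they are.

Things in the scene. Friction and masses are not known exactly. Their poses are not given: they have to be found in the camera images.
- tree0: white plaster fir tree (one of 2 or 3; absent ones read None), stepped outline with upright parallel sides, 36 mm thick, 140 g. Origin: centre of underside; z up as it lies, +y to the tip, x width. Along y: trunk 22 mm wide from -43 to -27 mm, bottom tier 60 wide to -1, middle tier 46 wide to +23, top tier 30 wide to +43. Nearly balanced when gripped across the middle tier
- tree1: another plaster fir tree, same in size, shape and frame as tree0; None if absent
- tree2: another plaster fir tree, same in size, shape and frame as tree0; None if absent
- mould: lower half of an opened mould, grey, fixed: block 290 (x) by 124 (y) mm, face 24 mm above its underside, where the origin is (centre), 4 mm studs at the corners. Left or right of the robot: it swaps sides with the wire rack. Cavities 95 mm apart along x, tips to +y. A tree is sunk 14 mm, stands 22 mm proud, has 2 mm play all round and lifts straight up
- wire_rack: fixed steel wire drying rack, 290 mm (x) by 140 mm (y), flat top 30 mm above its underside. Origin: centre of its underside; z up. It has room for three trees side by side along its x
- peg_rack: fixed drying rack, 90 mm (x) by 290 mm (y): black drip tray with a flat wooden deck 18 mm above the table, and three upright wooden pegs in a row along its y, 100 mm apart, 22 mm in diameter, 72 mm tall above the deck. Origin: centre of its underside; z up
- peg0 (a point): centre of the tip of a peg of the peg rack, 72 mm above the deck, 90 mm above the table; z up
- peg1 (a point): centre of the tip of a peg of the peg rack, 72 mm above the deck, 90 mm above the table; z up
- peg2 (a point): centre of the tip of a peg of the peg rack, 72 mm above the deck, 90 mm above the table; z up
- pot0: empty square water pot, clear with a white lip round its open end (one of 2 or 3; absent ones read None): outside 56 x 56 mm, 95 mm long, walls 3 mm, base 4 mm, 80 g. It lies on a side, mouth roughly to the robot. Origin: centre of the base's outside, 28 mm above the table as it lies; z from base to mouth. Upside down on the deck its origin is 113 mm above the table
- pot1: another such pot, same in size and frame as pot0; None if absent. One way to hold it: near the base, fingers slanting 45 degrees, pointing down and towards the mouth, closing across its width; with the mouth turned straight down, the fingers again slant 45 degrees downwards
- pot2: another such pot, same in size and frame as pot0; None if absent
- fan_switch (a joint): travel of the desk fan's push switch in m: 0 up, 0.006 fully down, sprung back, about 4 N to push fully down
- fan_switch_top (a point): centre of the top face of the fan's push switch, a round grey button of 30 mm diameter on a flat white pod on the table; pushed straight down. The fan itself, 162 mm tall and 140 mm wide, stands about 200 mm beyond it
- tea_glass: clear glass mug, 95 mm tall, 80 mm across; not part of the job, to be left alone
- eraser: white eraser, 60 by 26 by 14 mm; not part of the job, to be left alone
- paintbrush: wooden paintbrush lying down, 190 mm long; not part of the job, to be left alone
- tape_roll: roll of paper tape lying flat, 96 mm across, 24 mm high; not part of the job, to be left alone
- mould_top: the mould's upper half, laid aside beyond the peg rack: flat grey block 290 by 124 by 20 mm; not part of the job, to be left alone
- brush_jar: terracotta jar of brushes, 76 mm across, about 210 mm tall with the brushes; not part of the job, to be left alone
- scraper: spatula with a wooden handle, lying down, 200 mm long; not part of the job, to be left alone
Things that resemble listed ones, but are neither listed nor needed, are in the scene too. What is shaped like the pot2 but purple is not meant.

How it is judged:
By the outcome, as a careful person would: the job done as asked, in the order asked, and still so for the second after the job is handed in, with the robot touching nothing.
Of tree0, tree1, tree2 only 2 to 3 are there at a start; the rules pass over those that are not, and their reading is None.
Of pot0, pot1, pot2 only 2 to 3 are there at a start; the rules pass over those that are not, and their reading is None.
At some moment in a run one of pot0, pot1, pot2 may be knocked a few centimetres aside while the robot is not near it.
It also fails if it takes over 208 s, if anything falls off the work surface, if the arm or the gripper's body presses on something with over 40 N, if the wrist force passes 120 N, or if a joint passes its speed limit or range.

ROBOT

A 6-joint arm with a two-finger parallel gripper is mounted at the origin on the work surface. World frame = base frame: x ahead of the robot, y to its left, z up, the work surface at z = 0. Lengths are in mm, angles in rad, forces in N, time in s.
With the tool pointing down it reaches from about 350 to 975 mm from the base axis. Payload 7.1 kg.
Tool frame: the origin (TCP) lies midway between the tips of the shut fingers; the grasp point (between the pads) lies 19 mm behind it; z points along the fingers, y is the line along which they close (so a half turn about z gives the same grasp; the last joint's range is limited). The gripper opens to 88 mm and grips with 3 to 60 N. Pads are 20 mm wide; open, the fingers measure 115 mm over their backs; the gripper's body (75 mm by 178 mm) begins 61 mm behind the grasp point.
Start: joints at [-1.208, 0.423, 1.63, -0, 1.089, -0.019], TCP at [232.886, -579.973, 222.675] pointing down, gripper open.
Joint ranges: [-3, 3], [-0.9, 2.11], [0.09, 2.58], [-1.31, 4.45], [0.11, 2.69], [-2.54, 2.54]. Speed limits (rad/s): [2.39, 2.39, 3.01, 3.14, 3.14, 3.14].

INTERFACE

Orientations are given as a rotation vector (axis times angle).
In Python, from workcell import ctrl gives the robot as it stands. The module is installed in compiled form; this text tells all that it offers.
- The arm moves only by the tool apply_moves, never from a script. Its argument "targets" is a list of rows, each a list of 3 entries, a list of its own where there are three numbers: the opening, from -1 (shut) to 1 (fully open), then the shift along the tool's x, y, z normalised to -1 to 1, where 1 is 5 cm, then the turn, a rotation vector about the tool's x, y, z normalised to -1 to 1, where 1 is 90 degrees. In form: [[jaw, [x, y, z], [wx, wy, wz]], ...]. A call has 1 to 8 rows; each row shifts and turns the commanded pose from where the row before left it, along the tool's axes as they then stand; what a row does not reach is not made up. A row lasts 1/8 s, in which the tool goes at most 62.5 mm and 10.7 degrees, less where a joint would pass 70% of its speed; a pose out of reach is approached as far as the arm can. A call with a number of a shift or a turn outside -1 to 1 is refused whole. A call with a gripper value outside its range is refused whole. The fingers move at their own pace and stop on an object; the grip force is fixed at half the most. Time passes only in rows, so rows that do not move let the fingers close. It gives the time, the measured TCP pose, the force, the opening and the grip force at its end, in the units of the state.
- ctrl.get_obs(): the state, without advancing time (a new reading comes with each control period).
- ctrl.get_image(name): name is "side" or "top"; returns a dict with "pixels" (420x560x3 uint8, blue, green, red), "camera_matrix" (3x3 intrinsics, pixels), "view" (4x4, takes a point from world to camera coordinates). Camera axes: x right, y down, z forward; pixel columns grow to the right and rows downward; lengths in mm; the calibration is good to about 2 mm. A picture is of the moment at which its call begins. There is no depth.
- ctrl.close_job(): hands the job in; it is judged then, once.
Trained networks look in the newest picture that a camera, given by its name, has taken for a name from the list of things; names that differ only in an ending like _2 or _b are one class to them, and where a whole thing is asked for, a point or a joint stands for the part that bears it (a point fixed in the world has none). Each returns a list of dicts, best first, with "score" (0 to 1); they miss things now and then, are a little off and sometimes report something else, mostly with a low value. They report only what shows in the picture. A call takes as long as a camera call. They do not tell look-alikes from the thing itself.
- ctrl.masks_of(label, camera): "region" (420x560 bool, what is visible of it) and "bbox" ([left, top, right, bottom] in pixels, round what is visible of it).
- ctrl.pinpoint(label, camera): "xy" ([column, row] in pixels: a listed point, or the origin of a listed thing).
The state is a dict: "t": time; "qpos": joint angles; "qvel": joint speeds; "joint_torque": joint torques, N m; "ee_pos": TCP position; "orientation": TCP orientation; "ft_force": force on the tool from outside, world axes, zero at the start; "moment": the same for the moment, N m; "width": finger opening in mm; "grasp_force": force on a finger pad.
Only numpy, scipy, OpenCV 4.12 (cv2) and the standard library are available. Lean on these libraries where they do the work, as an engineer would, in place of code of your own. Each camera call takes 0.05 s, during which the arm holds its last target. There are 200 camera calls.

## Working session

There is one attempt and no reset: what is moved stays moved. The work goes in short steps, Python scripts to look and compute and a tool call to move; the robot and the scene stay as the last step left them, time stands still between calls to the robot, and variables do not carry over. Pictures are saved under pics/ and viewed, at most 14 in all, crops included, and the job is handed in when it is done.

Besides the shell and the picture viewer there is one more tool, called after "Call:" as name(argument=value, ...), one argument or row to a line, values as JSON. apply_moves: Moves the arm, as the interface text tells. Scaled input: -1 to 1 covers 5 cm each way for a shift and 90 degrees each way for a turn. Its arguments: {"type":"object","properties":{"targets":{"type":"array"}},"required":["targets"]}

```bash
mkdir -p pics; ls
python3 - <<'E'
from workcell import ctrl
import cv2,numpy as np
o=ctrl.get_obs(); print({k:np.round(v,3).tolist() for k,v in o.items()})
for n in("side","top"):
    d=ctrl.get_image(n); cv2.imwrite(f"pics/{n}0.png",d["pixels"]); print(n,np.round(d["camera_matrix"],2).tolist(),np.round(d["view"],4).tolist())
E
```

```text
pics
{'t': 0.0, 'qpos': [-1.208, 0.424, 1.631, -0.0, 1.089, -0.019], 'qvel': [-0.0, -0.001, 0.001, 0.001, 0.002, 0.0], 'joint_torque': [-0.001, -54.463, -27.367, 0.064, 0.023, -0.0], 'ee_pos': [232.675, -579.474, 221.891], 'orientation': [-3.083, -0.596, 0.0], 'ft_force': [0.283, -0.077, 0.488], 'moment': [0.028, 0.05, 0.011], 'grasp_force': 0.0, 'width': 87.92}
side [[419.73, 0.0, 289.48], [0.0, 419.73, 215.25], [0.0, 0.0, 1.0]] [[-0.9995, -0.0259, -0.0197, 495.7645], [-0.005, 0.7211, -0.6928, 21.3626], [0.0322, -0.6924, -0.7208, 1632.9919], [0.0, 0.0, 0.0, 1.0]]
top [[400.57, 0.0, 283.49], [0.0, 400.57, 214.03], [0.0, 0.0, 1.0]] [[0.0192, -0.9998, -0.0057, 26.5499], [-0.9928, -0.0184, -0.118, 511.0156], [0.1178, 0.0079, -0.993, 1225.9497], [0.0, 0.0, 0.0, 1.0]]
```

View pics/side0.png

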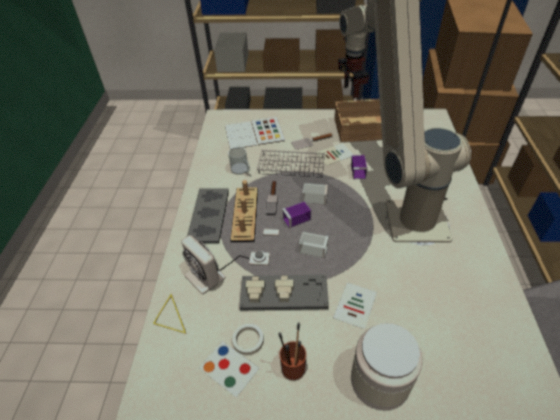

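View pics/top0.png

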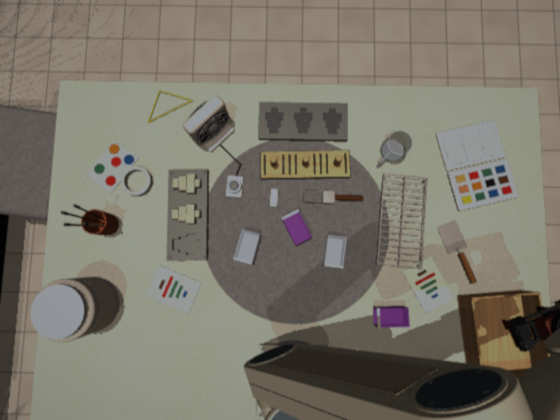

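The pictures show two trees in the mould (top view about 186,183 and 186,213), with the third cavity empty. There are two clear pots (247,247 and 336,251) and purple look-alikes. The peg rack is at 305,164, the wire rack at 402,222 and the switch at 234,185.

```bash
cat > h.py <<'E'
from workcell import ctrl
import cv2,numpy as np
from scipy.spatial.transform import Rotation as R
def cams():
    return {n:ctrl.get_image(n) for n in("side","top")}
def proj(d,p):
    c=np.atleast_2d(p)@d["view"][:3,:3].T+d["view"][:3,3]; q=c@np.asarray(d["camera_matrix"]).T
    return q[:,:2]/q[:,2:]
def ray(d,uv):
    V=np.asarray(d["view"]); v=np.linalg.inv(d["camera_matrix"])@[uv[0],uv[1],1]
    return -V[:3,:3].T@V[:3,3], V[:3,:3].T@v
def atz(d,uv,z):
    c,v=ray(d,uv); return c+v*(z-c[2])/v[2]
def tri(ds,uvs):
    A=[];b=[]
    for d,uv in zip(ds,uvs):
        c,v=ray(d,uv); v=v/np.linalg.norm(v); P=np.eye(3)-np.outer(v,v); A.append(P); b.append(P@c)
    x=np.linalg.lstsq(np.vstack(A),np.hstack(b),rcond=None)[0]
    e=[np.linalg.norm(proj(d,x)[0]-uv) for d,uv in zip(ds,uvs)]
    return x,max(e)
E
python3 - <<'E'
from h import *
D=cams()
for l in ["tree0","pot0","mould","wire_rack","peg_rack","peg0","fan_switch_top","tea_glass","eraser","mould_top","brush_jar","scraper"]:
    P={n:[(np.array(p["xy"]),p["score"]) for p in ctrl.pinpoint(l,n)] for n in D}
    for n in P: print(l,n,[(x.round(1).tolist(),round(s,2)) for x,s in P[n]][:6])
    for a,s in P["side"]:
        for b,t in P["top"]:
            x,e=tri([D["side"],D["top"]],[a,b])
            if e<3: print("   ",x.round(1),round(e,2),"s",a.round(),"t",b.round())
for n,b in(("top",(155,80,450,280)),("side",(180,140,350,310))):
    c=D[n]["pixels"][b[1]:b[3],b[0]:b[2]]; s=min(800/c.shape[1],600/c.shape[0]); cv2.imwrite(f"pics/{n}1.png",cv2.resize(c,None,fx=s,fy=s,interpolation=cv2.INTER_CUBIC)[:600,:800])
E
```

```text
tree0 side [([285.8, 292.7], 0.63), ([254.3, 289.8], 0.54), ([249.4, 341.3], 0.26)]
tree0 top [([190.0, 186.0], 0.69), ([187.2, 216.0], 0.59)]
    [500.  343.2  10.7] 0.23 s [286. 293.] t [187. 216.]
    [601.  337.4  16. ] 1.25 s [254. 290.] t [190. 186.]
    [ 639.9  397.7 -228. ] 0.64 s [249. 341.] t [190. 186.]
pot0 side [([302.7, 193.4], 0.84), ([353.9, 162.1], 0.76), ([307.2, 209.7], 0.55), ([256.4, 292.2], 0.34), ([240.3, 218.2], 0.16)]
pot0 top [([333.4, 235.7], 0.92), ([253.3, 232.6], 0.81), ([300.4, 242.2], 0.74), ([405.0, 316.4], 0.66)]
    [ 445.  -120.4   30.7] 0.1 s [303. 193.] t [333. 236.]
    [439.7 111.1 247.2] 1.82 s [303. 193.] t [253. 233.]
    [ 209.8 -344.4   13. ] 2.63 s [354. 162.] t [405. 316.]
    [434.3 117.5 178.2] 2.03 s [307. 210.] t [253. 233.]
    [424.8 -17.9  40. ] 0.67 s [307. 210.] t [300. 242.]
mould side [([284.2, 297.3], 0.95)]
mould top [([187.4, 217.2], 0.67)]
    [502.1 347.7 -11.1] 0.91 s [284. 297.] t [187. 217.]
wire_rack side [([289.5, 163.3], 0.76)]
wire_rack top [([397.9, 220.7], 0.75)]
    [ 500.5 -324.7   20.7] 1.1 s [290. 163.] t [3
[... 1095 characters left out ...]
5.3   -7.6] 1.46 s [240. 170.] t [392. 149.]
    [ 500.1 -321.6    8.3] 0.28 s [290. 166.] t [396. 220.]
eraser side [([272.7, 231.9], 0.44)]
eraser top [([275.5, 196.7], 0.73), ([301.9, 120.3], 0.26)]
    [564.   63.6   2.3] 1.7 s [273. 232.] t [276. 197.]
mould_top side [([209.1, 214.4], 0.76)]
mould_top top [([302.2, 118.7], 0.71)]
    [820.9 -18.4  13.2] 1.96 s [209. 214.] t [302. 119.]
brush_jar side [([290.1, 369.3], 0.78), ([240.5, 171.0], 0.54), ([257.1, 251.4], 0.21)]
brush_jar top [([108.7, 227.0], 0.84)]
    [470.5 598.8  -6.3] 2.82 s [290. 369.] t [109. 227.]
scraper side [([239.4, 197.3], 0.22), ([269.9, 199.1], 0.16)]
scraper top [([458.9, 250.4], 0.79), ([184.7, 214.9], 0.39)]
```

View pics/top1.png

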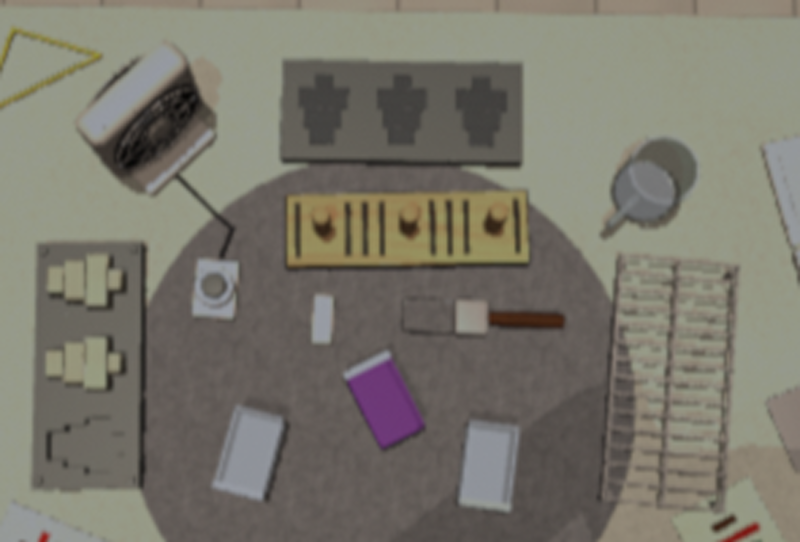

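View pics/side1.png

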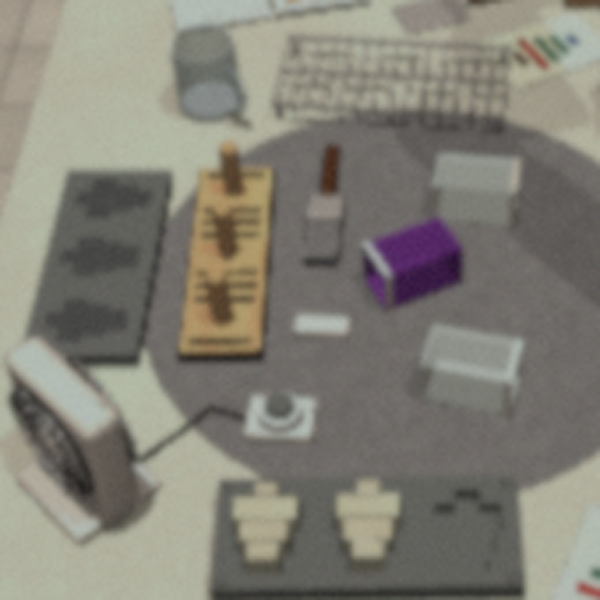

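The crops confirm two trees with tips towards +y. The left pot runs from its base at crop (262,415) to its mouth at (235,490), and the right pot from (492,425) to (485,505). Next I fit box models to the masks in both views.

```bash
cat >> h.py <<'E'
from scipy.optimize import minimize
def box(x0,x1,y0,y1,z0,z1): return np.array([[x,y,z] for x in(x0,x1) for y in(y0,y1) for z in(z0,z1)],float)
TREE=[box(-11,11,-43,-27,14,36),box(-30,30,-27,-1,14,36),box(-23,23,-1,23,14,36),box(-15,15,23,43,14,36)]
TREEF=[np.c_[b[:,:2],np.where(b[:,2]>20,36,0)] for b in TREE]
POT=[box(0,95,-28,28,-28,28)]           # local x = base->mouth
POTU=[box(-28,28,-28,28,-95,0)]
MOULD=[box(-145,145,-62,62,0,24)]; WIRE=[box(-145,145,-70,70,0,30)]
PEG=[box(-45,45,-145,145,0,18)]+[box(-10,10,y-10,y+10,18,90) for y in(-100,0,100)]
S=4
def sil(d,boxes,p):
    m=np.zeros((420*S,560*S),np.uint8); r=R.from_euler('z',p[3]).as_matrix()
    for b in boxes:
        q=proj(d,b@r.T+p[:3]); h=cv2.convexHull(((q+.5)*S).astype(np.float32)).round().astype(np.int32); cv2.fillConvexPoly(m,h,1)
    return cv2.resize(m.astype(np.float32),(560,420),interpolation=cv2.INTER_AREA)
def fit(D,masks,boxes,p0,zfree=True,sc=(8,8,6,.12)):
    sc=np.array(sc)*(1,1,zfree,1)
    def cost(u):
        p=p0+u*sc; c=0
        for n in masks:
            s=sil(D[n],boxes,p); m=masks[n]; c+=1-np.minimum(s,m).sum()/np.maximum(s,m).sum()
        return c/len(masks)
    best=None
    for k in range(2):
        s0=np.zeros(4) if best is None else best.x
        r=minimize(cost,s0,method='Nelder-Mead',options=dict(initial_simplex=np.vstack([s0]+[s0+np.eye(4)[i]*(1 if k==0 else -.5) for i in range(4)]),maxiter=150,xatol=.01,fatol=1e-4))
        if best is None or r.fun<best.fun: best=r
    return p0+best.x*sc,best.fun
def findall(D,label,boxes,p0,**k):
    "nearest mask by expected silhouette"
    ms={}
    for n in D:
        s=sil(D[n],boxes,p0); c=[(np.minimum(s,r["region"]).sum()/np.maximum(s,r["region"]).sum(),i,r["region"].astype(np.float32)) for i,r in enumerate(ctrl.masks_of(label,n))]
        if c:
            v=max(c,key=lambda t:t[:2]); 
            if v[0]>.15: ms[n]=v[2]
    if not ms: return None
    p,f=fit(D,ms,boxes,np.array(p0,float),**k); return p,f,list(ms)
E
python3 - <<'E'
from h import *
D=cams()
for l,b,p in[("tree0",TREE,(600,337,10,0)),("tree0",TREE,(500,343,10,0)),("mould",MOULD,(500,345,0,0)),("wire_rack",WIRE,(500,-325,0,0)),("peg_rack",PEG,(680,-33,0,0)),
  ("pot0",POT,(445,-120,28,np.pi-.1)),("pot0",POT,(445,112,28,np.pi-.29)),("pot0",POT,(400,-30,28,.4))]:
    r=findall(D,l,b,p); print(l,p[:2],r and (r[0].round(2).tolist(),round(r[1],3),r[2]))
    if r:
        for n in D:
            o=sil(D[n],b,r[0]); c,_=cv2.findContours((o>.5).astype(np.uint8),0,2); cv2.drawContours(D[n]["pixels"],c,-1,(0,0,255),1)
for n,b in(("top",(155,80,450,280)),("side",(180,140,350,310))):
    c=D[n]["pixels"][b[1]:b[3],b[0]:b[2]]; s=min(800/c.shape[1],600/c.shape[0]); cv2.imwrite(f"pics/{n}2.png",cv2.resize(c,None,fx=s,fy=s,interpolation=cv2.INTER_NEAREST)[:600,:800])
E
```

```text
tree0 (600, 337) ([601.54, 344.58, 5.78, 0.05], np.float64(0.088), ['side', 'top'])
tree0 (500, 343) ([504.61, 341.3, 9.24, 0.02], np.float64(0.091), ['side', 'top'])
mould (500, 345) ([505.22, 342.09, -0.12, 0.03], np.float64(0.244), ['side', 'top'])
wire_rack (500, -325) None
peg_rack (680, -33) ([673.9, -28.82, 1.58, 0.04], np.float64(0.067), ['side', 'top'])
pot0 (445, -120) ([441.86, -125.26, 32.89, 3.05], np.float64(0.092), ['side', 'top'])
pot0 (445, 112) ([451.55, 136.53, 27.79, 2.9], np.float64(0.053), ['side', 'top'])
pot0 (400, -30) ([428.29, -27.5, 29.04, 0.53], np.float64(0.076), ['side', 'top'])
```

View pics/top2.png

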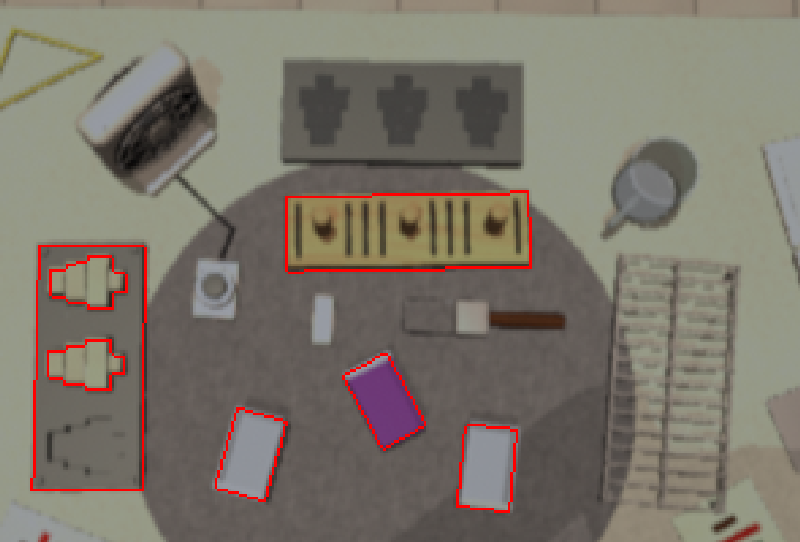

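View pics/side2.png

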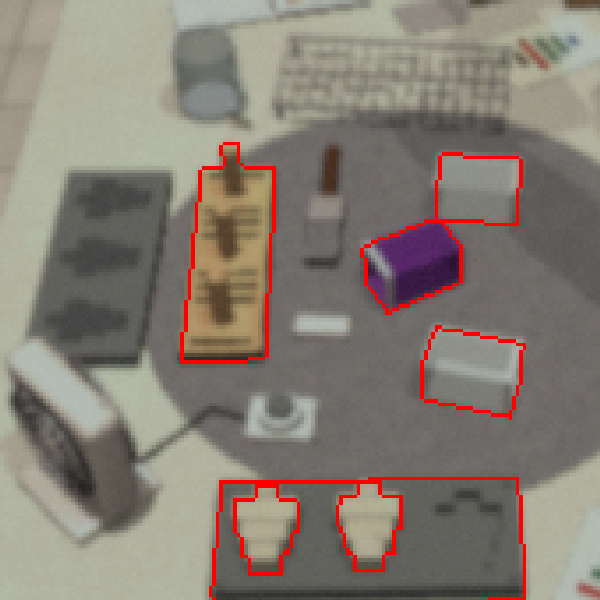

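The fits sit well on the pictures. Mould centre is (505,342), trees at (601,344) and (505,341), pots at (452,136) and (442,-125), and peg rack at (674,-29). Next come the wire rack and a move planner.

```bash
cat >> h.py <<'E'
import json,math
def down(yaw):
    y=np.array([math.cos(yaw),math.sin(yaw),0]); z=np.array([0,0,-1.]); return R.from_matrix(np.c_[np.cross(y,z),y,z])
def slant(m,ang,ysign=1):
    "fingers point along horizontal m, ang below horizontal; closes across m"
    m=np.array([m[0],m[1],0])/np.hypot(m[0],m[1]); z=m*math.cos(ang)+np.array([0,0,-math.sin(ang)])
    y=ysign*np.cross([0,0,1],m); return R.from_matrix(np.c_[np.cross(y,z),y,z])
def plan(wps,start=None):
    "wps: (pos,Rot or None,jaw,step mm per row or -n rows)"
    o=ctrl.get_obs(); p,r=(np.array(o["ee_pos"]),R.from_rotvec(o["orientation"])) if start is None else start
    out=[]
    for pos,rt,jaw,step in wps:
        if isinstance(pos,int): out+= [[jaw,[0,0,0],[0,0,0]]]*pos; continue
        pos=np.array(pos,float); rt=r if rt is None else rt; p0,r0=p,r; d=(r0.inv()*rt).as_rotvec()
        n=-step if step<0 else max(1,math.ceil(np.linalg.norm(pos-p0)/step),math.ceil(np.degrees(np.linalg.norm(d))/9.5))
        for i in range(1,n+1):
            sh=np.round(r.inv().apply(p0+(pos-p0)*i/n-p)/50,2); tu=np.round((r.inv()*r0*R.from_rotvec(d*i/n)).as_rotvec()/(math.pi/2),2)
            assert abs(sh).max()<=1,sh
            out.append([jaw,(sh+0).tolist(),(tu+0).tolist()]); p=p+r.apply(sh*50); r=r*R.from_rotvec(tu*math.pi/2)
    for i in range(0,len(out),8): print(json.dumps(out[i:i+8]).replace(" ",""))
    print("end",p.round(1),"err",np.degrees((r.inv()*rt).magnitude()).round(2))
E
python3 - <<'E'
from h import *
D=cams()
for c in[(617,254),(738,264),(724,512),(600,503),(670,383)]:
    print(atz(D["top"],(155+c[0]/2.712-.3,80+c[1]/2.712-.3),30).round(1))
t=np.array([601.5,344.5]);g=t+12.5*np.array([-math.sin(.03),math.cos(.03)])
plan([((260,-400,240),down(-.6),1,47),((420,0,250),down(-.2),1,47),((*g,170),down(.03),1,47)])
E
```

```text
[ 646.1 -274.3   30. ]
[ 636.7 -415.2   30. ]
[ 349.4 -392.7   30. ]
[ 356.8 -252.1   30. ]
[ 495.6 -333.8   30. ]
[[1,[0.46,-0.78,-0.09],[0.0,0.0,-0.09]],[1,[0.57,-0.72,-0.08],[0.0,0.0,-0.1]],[1,[0.67,-0.61,-0.09],[0.0,0.0,-0.09]],[1,[0.75,-0.51,-0.09],[0.0,0.0,-0.09]],[1,[0.84,-0.19,-0.02],[0.0,0.0,-0.03]],[1,[0.85,-0.16,-0.02],[0.0,0.0,-0.02]],[1,[0.85,-0.13,-0.02],[0.0,0.0,-0.03]],[1,[0.86,-0.09,-0.02],[0.0,0.0,-0.02]]]
[[1,[0.86,-0.06,-0.02],[0.0,0.0,-0.03]],[1,[0.86,-0.02,-0.02],[0.0,0.0,-0.03]],[1,[0.86,0.02,-0.02],[0.0,0.0,-0.02]],[1,[0.86,0.05,-0.02],[0.0,0.0,-0.03]],[1,[0.86,0.09,-0.02],[0.0,0.0,-0.02]],[1,[0.85,0.11,-0.02],[0.0,0.0,-0.03]],[1,[0.86,0.24,0.18],[0.0,0.0,-0.02]],[1,[0.85,0.26,0.18],[0.0,0.0,-0.01]]]
[[1,[0.84,0.28,0.17],[0.0,0.0,-0.02]],[1,[0.84,0.3,0.18],[0.0,0.0,-0.01]],[1,[0.83,0.32,0.18],[0.0,0.0,-0.02]],[1,[0.82,0.35,0.18],[0.0,0.0,-0.02]],[1,[0.81,0.36,0.18],[0.0,0.0,-0.01]],[1,[0.8,0.39,0.18],[0.0,0.0,-0.02]],[1,[0.8,0.4,0.17],[0.0,0.0,-0.02]]]
end [601.  357.2 170.2] err 0.36
```

Call:
apply_moves(
  targets=[
    [1,[0.46,-0.78,-0.09],[0.0,0.0,-0.09]],
    [1,[0.57,-0.72,-0.08],[0.0,0.0,-0.1]],
    [1,[0.67,-0.61,-0.09],[0.0,0.0,-0.09]],
    [1,[0.75,-0.51,-0.09],[0.0,0.0,-0.09]],
    [1,[0.84,-0.19,-0.02],[0.0,0.0,-0.03]],
    [1,[0.85,-0.16,-0.02],[0.0,0.0,-0.02]],
    [1,[0.85,-0.13,-0.02],[0.0,0.0,-0.03]],
    [1,[0.86,-0.09,-0.02],[0.0,0.0,-0.02]],
  ],
)

```text
t: 3.4
ee_pos: [324.3, -238.7, 244.5]
orientation: [2.66, 1.67, 0.001]
ft_force: [1.1, 0.3, 0.3]
width: 88.0
grasp_force: 0.0
```

Call:
apply_moves(
  targets=[
    [1,[0.86,-0.06,-0.02],[0.0,0.0,-0.03]],
    [1,[0.86,-0.02,-0.02],[0.0,0.0,-0.03]],
    [1,[0.86,0.02,-0.02],[0.0,0.0,-0.02]],
    [1,[0.86,0.05,-0.02],[0.0,0.0,-0.03]],
    [1,[0.86,0.09,-0.02],[0.0,0.0,-0.02]],
    [1,[0.85,0.11,-0.02],[0.0,0.0,-0.03]],
    [1,[0.86,0.24,0.18],[0.0,0.0,-0.02]],
    [1,[0.85,0.26,0.18],[0.0,0.0,-0.01]],
  ],
)

```text
t: 4.4
ee_pos: [460.7, 81.0, 232.3]
orientation: [2.382, 2.047, 0.001]
ft_force: [0.6, -0.5, 0.1]
width: 88.0
grasp_force: 0.0
```

Call:
apply_moves(
  targets=[
    [1,[0.84,0.28,0.17],[0.0,0.0,-0.02]],
    [1,[0.84,0.3,0.18],[0.0,0.0,-0.01]],
    [1,[0.83,0.32,0.18],[0.0,0.0,-0.02]],
    [1,[0.82,0.35,0.18],[0.0,0.0,-0.02]],
    [1,[0.81,0.36,0.18],[0.0,0.0,-0.01]],
    [1,[0.8,0.39,0.18],[0.0,0.0,-0.02]],
    [1,[0.8,0.4,0.17],[0.0,0.0,-0.02]],
    [1,[0,0,0],[0,0,0]],
  ],
)

```text
t: 5.4
ee_pos: [601.3, 359.4, 168.9]
orientation: [-2.178, -2.264, 0.0]
ft_force: [-0.9, 0.2, -0.8]
width: 87.9
grasp_force: 0.0
```

Run:
```python
from h import *
t=np.array([601.5,344.5]);g=t+12.5*np.array([-math.sin(.03),math.cos(.03)])
plan([((*g,60),down(.03),1,35),((*g,28),down(.03),1,15),(1,0,1,0),(4,0,-1,0)])
```

```text
[[1,[-0.01,0.0,0.54],[0.0,0.0,0.0]],[1,[-0.01,0.0,0.55],[0.0,0.0,0.0]],[1,[-0.02,0.0,0.54],[0.0,0.0,0.0]],[1,[-0.01,0.0,0.55],[0.0,0.0,0.01]],[1,[0.0,0.0,0.21],[0.0,0.0,0.0]],[1,[0.0,0.0,0.22],[0.0,0.0,0.0]],[1,[0.0,0.0,0.21],[0.0,0.0,0.0]],[1,[0,0,0],[0,0,0]]]
[[-1,[0,0,0],[0,0,0]],[-1,[0,0,0],[0,0,0]],[-1,[0,0,0],[0,0,0]],[-1,[0,0,0],[0,0,0]]]Traceback (most recent call last):
  File "<stdin>", line 3, in <module>
  File "h.py", line 78, in plan
    print("end",p.round(1),"err",np.degrees((r.inv()*rt).magnitude()).round(2))
                                             ~~~~~~~^~~
TypeError: Argument 'other' has incorrect type (expected scipy.spatial.transform._rotation.Rotation, got int)
```

Call:
apply_moves(
  targets=[
    [1,[-0.01,0.0,0.54],[0.0,0.0,0.0]],
    [1,[-0.01,0.0,0.55],[0.0,0.0,0.0]],
    [1,[-0.02,0.0,0.54],[0.0,0.0,0.0]],
    [1,[-0.01,0.0,0.55],[0.0,0.0,0.01]],
    [1,[0.0,0.0,0.21],[0.0,0.0,0.0]],
    [1,[0.0,0.0,0.22],[0.0,0.0,0.0]],
    [1,[0.0,0.0,0.21],[0.0,0.0,0.0]],
    [1,[0,0,0],[0,0,0]],
  ],
)

```text
t: 6.4
ee_pos: [600.7, 354.5, 28.7]
orientation: [-2.198, -2.244, 0.001]
ft_force: [0.3, 0.5, 0.5]
width: 87.4
grasp_force: 0.0
```

Call:
apply_moves(
  targets=[
    [-1,[0,0,0],[0,0,0]],
    [-1,[0,0,0],[0,0,0]],
    [-1,[0,0,0],[0,0,0]],
    [-1,[0,0,0],[0,0,0]],
  ],
)

```text
t: 6.9
ee_pos: [601.4, 354.9, 29.5]
orientation: [2.198, 2.244, 0.001]
ft_force: [-1.4, 0.1, 0.6]
width: 51.2
grasp_force: 9.1
```

```bash
sed -i 's/^        if isinstance(pos,int): out/        if isinstance(pos,int): rt=r; out/' h.py
python3 - <<'E'
from h import *
plan([(3,0,-1,0),((601.4,355,50),None,-1,10),((601.4,355,150),None,-1,30),((480,0,220),None,-1,47),((577.8,-329.6,150),down(-.077),-1,45),(1,0,-1,0)])
E
```

```text
[[-1,[0,0,0],[0,0,0]],[-1,[0,0,0],[0,0,0]],[-1,[0,0,0],[0,0,0]],[-1,[0.0,0.0,-0.14],[0.0,0.0,0.0]],[-1,[0.0,0.0,-0.13],[0.0,0.0,0.0]],[-1,[0.0,0.0,-0.14],[0.0,0.0,0.0]],[-1,[0.0,0.0,-0.5],[0.0,0.0,0.0]],[-1,[0.0,0.0,-0.5],[0.0,0.0,0.0]]]
[[-1,[0.0,0.0,-0.5],[0.0,0.0,0.0]],[-1,[0.0,0.0,-0.5],[0.0,0.0,0.0]],[-1,[-0.78,-0.29,-0.16],[0.0,0.0,0.0]],[-1,[-0.79,-0.28,-0.15],[0.0,0.0,0.0]],[-1,[-0.78,-0.29,-0.16],[0.0,0.0,0.0]],[-1,[-0.78,-0.28,-0.15],[0.0,0.0,0.0]],[-1,[-0.78,-0.29,-0.16],[0.0,0.0,0.0]],[-1,[-0.79,-0.28,-0.16],[0.0,0.0,0.0]]]
[[-1,[-0.78,-0.29,-0.15],[0.0,0.0,0.0]],[-1,[-0.78,-0.28,-0.16],[0.0,0.0,0.0]],[-1,[-0.78,-0.29,-0.15],[0.0,0.0,0.0]],[-1,[-0.83,0.23,0.17],[0.0,0.0,0.01]],[-1,[-0.83,0.24,0.18],[0.0,0.0,0.01]],[-1,[-0.82,0.25,0.17],[0.0,0.0,0.0]],[-1,[-0.82,0.25,0.18],[0.0,0.0,0.01]],[-1,[-0.82,0.27,0.17],[0.0,0.0,0.01]]]
[[-1,[-0.81,0.28,0.18],[0.0,0.0,0.01]],[-1,[-0.81,0.29,0.17],[0.0,0.0,0.0]],[-1,[-0.81,0.29,0.17],[0.0,0.0,0.01]],[-1,[0,0,0],[0,0,0]]]
end [ 577.7 -329.6  150.2] err 0.0
```

Call:
apply_moves(
  targets=[
    [-1,[0,0,0],[0,0,0]],
    [-1,[0,0,0],[0,0,0]],
    [-1,[0,0,0],[0,0,0]],
    [-1,[0.0,0.0,-0.14],[0.0,0.0,0.0]],
    [-1,[0.0,0.0,-0.13],[0.0,0.0,0.0]],
    [-1,[0.0,0.0,-0.14],[0.0,0.0,0.0]],
    [-1,[0.0,0.0,-0.5],[0.0,0.0,0.0]],
    [-1,[0.0,0.0,-0.5],[0.0,0.0,0.0]],
  ],
)

```text
t: 7.9
ee_pos: [600.9, 354.6, 100.5]
orientation: [-2.199, -2.244, 0.001]
ft_force: [0.5, 0.6, -1.1]
width: 45.5
grasp_force: 30.0
```

Run:
```python
from h import *
D=cams(); o=ctrl.get_obs(); print(o["width"],o["grasp_force"],o["ee_pos"])
print([findall(D,"tree0",TREEF,(600,344,45,.03),sc=(6,6,10,.08)) and 0])
for z in(35,): 
    r=findall(D,"tree0",TREEF,(601,344,z,.03)); print(r and (r[0].round(2),r[1],r[2]))
```

```text
45.87608890098669 29.99764859676361 [602.91975284 355.75226569 103.06280187]
[0]
(array([6.1288e+02, 3.3406e+02, 4.3260e+01, 2.0000e-02]), np.float64(0.4638672173023224), ['side', 'top'])
```

Call:
apply_moves(
  targets=[
    [-1,[0.0,0.0,-0.5],[0.0,0.0,0.0]],
    [-1,[0.0,0.0,-0.5],[0.0,0.0,0.0]],
    [-1,[-0.78,-0.29,-0.16],[0.0,0.0,0.0]],
    [-1,[-0.79,-0.28,-0.15],[0.0,0.0,0.0]],
    [-1,[-0.78,-0.29,-0.16],[0.0,0.0,0.0]],
    [-1,[-0.78,-0.28,-0.15],[0.0,0.0,0.0]],
    [-1,[-0.78,-0.29,-0.16],[0.0,0.0,0.0]],
    [-1,[-0.79,-0.28,-0.16],[0.0,0.0,0.0]],
  ],
)

```text
t: 9.2
ee_pos: [519.2, 116.7, 195.8]
orientation: [-2.198, -2.244, 0.003]
ft_force: [-0.0, 0.4, -1.4]
width: 46.1
grasp_force: 30.0
```

Call:
apply_moves(
  targets=[
    [-1,[-0.78,-0.29,-0.15],[0.0,0.0,0.0]],
    [-1,[-0.78,-0.28,-0.16],[0.0,0.0,0.0]],
    [-1,[-0.78,-0.29,-0.15],[0.0,0.0,0.0]],
    [-1,[-0.83,0.23,0.17],[0.0,0.0,0.01]],
    [-1,[-0.83,0.24,0.18],[0.0,0.0,0.01]],
    [-1,[-0.82,0.25,0.17],[0.0,0.0,0.0]],
    [-1,[-0.82,0.25,0.18],[0.0,0.0,0.01]],
    [-1,[-0.82,0.27,0.17],[0.0,0.0,0.01]],
  ],
)

```text
t: 10.2
ee_pos: [540.5, -207.4, 174.6]
orientation: [-2.267, -2.172, 0.001]
ft_force: [0.4, 0.6, -0.4]
width: 45.8
grasp_force: 30.0
```

Call:
apply_moves(
  targets=[
    [-1,[-0.81,0.28,0.18],[0.0,0.0,0.01]],
    [-1,[-0.81,0.29,0.17],[0.0,0.0,0.0]],
    [-1,[-0.81,0.29,0.17],[0.0,0.0,0.01]],
    [-1,[0,0,0],[0,0,0]],
    [-1,[0,0,0],[0,0,0]],
  ],
)

```text
t: 10.82
ee_pos: [576.5, -329.1, 148.9]
orientation: [-2.3, -2.136, 0.001]
ft_force: [-0.2, 0.3, -1.6]
width: 45.7
grasp_force: 30.0
```

Run:
```python
from h import *
o=ctrl.get_obs(); print(o["t"],o["width"],o["grasp_force"],o["ee_pos"])
plan([((577.8,-329.6,70),down(-.077),-1,27),((577.8,-329.6,54),down(-.077),-1,6),(1,0,-1,0)])
D=cams()
for n,b in(("top",(340,120,480,290)),("side",(200,80,380,215))):
    c=D[n]["pixels"][b[1]:b[3],b[0]:b[2]]; cv2.imwrite(f"pics/{n}3.png",cv2.resize(c,None,fx=3,fy=3,interpolation=cv2.INTER_CUBIC))
a=cv2.imread("pics/top3.png");b=cv2.imread("pics/side3.png");H=max(a.shape[0],b.shape[0]);P=lambda i:cv2.copyMakeBorder(i,0,H-i.shape[0],0,0,0)
m=np.hstack([P(a),P(b)]);s=800/m.shape[1];cv2.imwrite("pics/c3.png",cv2.resize(m,None,fx=s,fy=s))
```

```text
10.825 45.736330817844845 29.997541308403015 [ 576.48727411 -329.05483448  148.90488365]
[[-1,[0.0,0.01,0.53],[0.0,0.0,0.0]],[-1,[-0.01,0.01,0.52],[0.0,0.0,0.0]],[-1,[0.0,0.01,0.53],[0.0,0.0,0.0]],[-1,[0.0,0.0,0.11],[0.0,0.0,0.0]],[-1,[0.0,0.0,0.1],[0.0,0.0,0.0]],[-1,[0.0,0.0,0.11],[0.0,0.0,0.0]],[-1,[0,0,0],[0,0,0]]]
end [ 577.7 -329.5   53.9] err 0.0
```

View pics/c3.png

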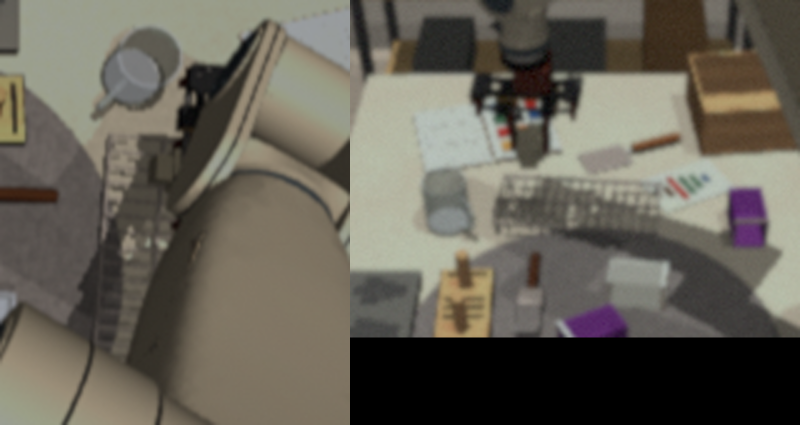

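The tree is held level above the far end of the rack, at side-crop (530,150) with the rack at (580,200). The tea glass stands clear. I descend.

Call:
apply_moves(
  targets=[
    [-1,[0.0,0.02,0.53],[0.0,0.0,0.0]],
    [-1,[0.0,0.0,0.52],[0.0,0.0,0.0]],
    [-1,[0.0,0.0,0.53],[0.0,0.0,0.0]],
    [-1,[0.0,0.0,0.11],[0.0,0.0,0.0]],
    [-1,[0.0,0.0,0.1],[0.0,0.0,0.0]],
    [-1,[0.0,0.0,0.11],[0.0,0.0,0.0]],
    [-1,[0,0,0],[0,0,0]],
    [-1,[0,0,0],[0,0,0]],
  ],
)

```text
t: 11.92
ee_pos: [578.7, -330.1, 55.7]
orientation: [2.301, 2.137, 0.0]
ft_force: [-0.8, -0.0, -1.0]
width: 46.0
grasp_force: 30.0
```

Run:
```python
from h import *
D={"side":ctrl.get_image("side")}
for c in[(503,178),(660,182)]: print(atz(D["side"],(200+(c[0]-350)/2.5,80+c[1]/2.5),30).round(1))
o=ctrl.get_obs(); print(o["ee_pos"].round(1),o["ft_force"].round(1))
```

```text
[ 634.5 -400.4   30. ]
[ 349.9 -388.7   30. ]
[ 578.6 -330.1   55.7] [-0.4  0.7 -1.4]
```

Call:
apply_moves(
  targets=[
    [-1,[0,0,0.03],[0,0,0]],
    [-1,[0,0,0.03],[0,0,0]],
    [-1,[0,0,0.02],[0,0,0]],
    [-1,[0,0,0.02],[0,0,0]],
    [-1,[0,0,0],[0,0,0]],
  ],
)

```text
t: 12.6
ee_pos: [578.3, -329.8, 50.0]
orientation: [-2.302, -2.138, 0.0]
ft_force: [0.1, 0.3, -1.1]
width: 45.9
grasp_force: 30.0
```

Call:
apply_moves(
  targets=[
    [-1,[0,0,0.02],[0,0,0]],
    [-1,[0,0,0],[0,0,0]],
  ],
)

```text
t: 12.85
ee_pos: [578.5, -329.9, 49.4]
orientation: [2.302, 2.138, 0.0]
ft_force: [-0.3, 0.2, 0.0]
width: 45.6
grasp_force: 30.0
```

Call:
apply_moves(
  targets=[
    [-1,[0,0,0.01],[0,0,0]],
    [-1,[0,0,0],[0,0,0]],
  ],
)

```text
t: 13.1
ee_pos: [578.5, -329.9, 49.4]
orientation: [2.302, 2.138, 0.0]
ft_force: [-2.3, 0.5, 5.8]
width: 46.2
grasp_force: 30.0
```

Contact shows as 5.8 N upward, so I release, lift and go for the second tree.

Run:
```python
from h import *
t=np.array([505,341.5]);g=t+12.5*np.array([-math.sin(.03),math.cos(.03)])
s=(np.array([578.3,-329.8,49.3]),down(-.077))
plan([(3,0,.8,0),((578.3,-329.8,90),None,.8,20),((578.3,-329.8,150),None,1,40),((440,0,220),down(0),1,47),((*g,150),down(.03),1,47),((*g,60),down(.03),1,30),((*g,28),down(.03),1,15),(1,0,1,0)],s)
```

```text
[[0.8,[0,0,0],[0,0,0]],[0.8,[0,0,0],[0,0,0]],[0.8,[0,0,0],[0,0,0]],[0.8,[0.0,0.0,-0.27],[0.0,0.0,0.0]],[0.8,[0.0,0.0,-0.27],[0.0,0.0,0.0]],[0.8,[0.0,0.0,-0.27],[0.0,0.0,0.0]],[1,[0.0,0.0,-0.6],[0.0,0.0,0.0]],[1,[0.0,0.0,-0.6],[0.0,0.0,0.0]]]
[[1,[0.8,-0.41,-0.18],[0.0,0.0,-0.01]],[1,[0.8,-0.39,-0.17],[0.0,0.0,0.0]],[1,[0.8,-0.4,-0.18],[0.0,0.0,-0.01]],[1,[0.81,-0.38,-0.17],[0.0,0.0,0.0]],[1,[0.8,-0.39,-0.18],[0.0,0.0,-0.01]],[1,[0.82,-0.37,-0.17],[0.0,0.0,-0.01]],[1,[0.82,-0.35,-0.18],[0.0,0.0,0.0]],[1,[0.82,-0.36,-0.17],[0.0,0.0,-0.01]]]
[[1,[0.88,0.16,0.17],[0.0,0.0,0.0]],[1,[0.89,0.17,0.18],[0.0,0.0,0.0]],[1,[0.88,0.16,0.17],[0.0,0.0,-0.01]],[1,[0.89,0.18,0.18],[0.0,0.0,0.0]],[1,[0.88,0.17,0.17],[0.0,0.0,0.0]],[1,[0.88,0.18,0.18],[0.0,0.0,0.0]],[1,[0.88,0.18,0.17],[0.0,0.0,-0.01]],[1,[0.88,0.19,0.18],[0.0,0.0,0.0]]]
[[1,[0.0,0.0,0.6],[0.0,0.0,0.0]],[1,[0.0,0.0,0.6],[0.0,0.0,0.0]],[1,[0.0,0.0,0.6],[0.0,0.0,0.0]],[1,[0.0,0.0,0.21],[0.0,0.0,0.0]],[1,[0.0,0.0,0.21],[0.0,0.0,0.0]],[1,[0.0,0.0,0.22],[0.0,0.0,0.0]],[1,[0,0,0],[0,0,0]]]
end [504.8 354.   27.8] err 0.0
```

Call:
apply_moves(
  targets=[
    [0.8,[0,0,0],[0,0,0]],
    [0.8,[0,0,0],[0,0,0]],
    [0.8,[0,0,0],[0,0,0]],
    [0.8,[0.0,0.0,-0.27],[0.0,0.0,0.0]],
    [0.8,[0.0,0.0,-0.27],[0.0,0.0,0.0]],
    [0.8,[0.0,0.0,-0.27],[0.0,0.0,0.0]],
    [1,[0.0,0.0,-0.6],[0.0,0.0,0.0]],
    [1,[0.0,0.0,-0.6],[0.0,0.0,0.0]],
  ],
)

```text
t: 14.1
ee_pos: [578.4, -329.9, 150.9]
orientation: [2.301, 2.138, 0.0]
ft_force: [1.0, -0.8, 1.0]
width: 87.6
grasp_force: 0.0
```

Call:
apply_moves(
  targets=[
    [1,[0.8,-0.41,-0.18],[0.0,0.0,-0.01]],
    [1,[0.8,-0.39,-0.17],[0.0,0.0,0.0]],
    [1,[0.8,-0.4,-0.18],[0.0,0.0,-0.01]],
    [1,[0.81,-0.38,-0.17],[0.0,0.0,0.0]],
    [1,[0.8,-0.39,-0.18],[0.0,0.0,-0.01]],
    [1,[0.82,-0.37,-0.17],[0.0,0.0,-0.01]],
    [1,[0.82,-0.35,-0.18],[0.0,0.0,0.0]],
    [1,[0.82,-0.36,-0.17],[0.0,0.0,-0.01]],
  ],
)

```text
t: 15.1
ee_pos: [438.6, 0.8, 220.5]
orientation: [2.215, 2.226, 0.002]
ft_force: [-0.2, 0.7, 0.4]
width: 87.8
grasp_force: 0.0
```

Call:
apply_moves(
  targets=[
    [1,[0.88,0.16,0.17],[0.0,0.0,0.0]],
    [1,[0.89,0.17,0.18],[0.0,0.0,0.0]],
    [1,[0.88,0.16,0.17],[0.0,0.0,-0.01]],
    [1,[0.89,0.18,0.18],[0.0,0.0,0.0]],
    [1,[0.88,0.17,0.17],[0.0,0.0,0.0]],
    [1,[0.88,0.18,0.18],[0.0,0.0,0.0]],
    [1,[0.88,0.18,0.17],[0.0,0.0,-0.01]],
    [1,[0.88,0.19,0.18],[0.0,0.0,0.0]],
  ],
)

```text
t: 16.1
ee_pos: [503.0, 355.5, 150.0]
orientation: [2.18, 2.261, 0.002]
ft_force: [0.6, -0.8, 0.5]
width: 87.9
grasp_force: 0.0
```

Run:
```python
from h import *
D=cams(); r=findall(D,"tree0",TREEF,(577,-340,30,-.077)); print(r and (r[0].round(2),r[1],r[2]))
```

```text
(array([ 5.7827e+02, -3.4099e+02,  3.0730e+01, -4.0000e-02]), np.float64(0.2110513150691986), ['side', 'top'])
```

Call:
apply_moves(
  targets=[
    [1,[0.0,0.0,0.0],[0.0,0.0,0.0]],
  ],
)

```text
t: 16.42
ee_pos: [502.5, 352.7, 149.7]
orientation: [2.181, 2.26, -0.0]
ft_force: [-0.5, -0.5, -0.7]
width: 87.9
grasp_force: 0.0
```

Call:
apply_moves(
  targets=[
    [1,[0.02,0.04,0.6],[0.0,0.0,0.0]],
    [1,[0.0,0.0,0.6],[0.0,0.0,0.0]],
    [1,[0.0,0.0,0.6],[0.0,0.0,0.0]],
    [1,[0.0,0.0,0.21],[0.0,0.0,0.0]],
    [1,[0.0,0.0,0.21],[0.0,0.0,0.0]],
    [1,[0.0,0.0,0.22],[0.0,0.0,0.0]],
    [1,[0,0,0],[0,0,0]],
  ],
)

```text
t: 17.3
ee_pos: [504.4, 354.6, 26.9]
orientation: [-2.181, -2.261, 0.001]
ft_force: [-0.1, 0.6, 0.1]
width: 88.2
grasp_force: 0.0
```

Call:
apply_moves(
  targets=[
    [-1,[0,0,0],[0,0,0]],
    [-1,[0,0,0],[0,0,0]],
    [-1,[0,0,0],[0,0,0]],
    [-1,[0,0,0],[0,0,0]],
    [-1,[0,0,0],[0,0,0]],
    [-1,[0,0,0],[0,0,0]],
    [-1,[0,0,0],[0,0,0]],
  ],
)

```text
t: 18.18
ee_pos: [504.6, 354.9, 27.3]
orientation: [-2.181, -2.261, -0.0]
ft_force: [-0.7, -0.8, 2.2]
width: 45.6
grasp_force: 30.0
```

Run:
```python
from h import *
o=ctrl.get_obs();p=o["ee_pos"];print(p.round(1),o["width"])
c=np.array([497,-332]);u=np.array([math.cos(.077),-math.sin(.077)]);v=np.array([math.sin(.077),math.cos(.077)])
off=p[1]-341.5; q=c-80*u+off*v; print(q,off)
plan([((*p[:2],50),None,-1,10),((*p[:2],150),None,-1,30),((440,0,220),down(0),-1,47),((*q,150),down(-.077),-1,45),((*q,75),down(-.077),-1,27),((*q,p[2]+25),down(-.077),-1,7),(2,0,-1,0)])
```

```text
[504.6 354.9  27.3] 45.64671536038047
[ 418.26460944 -312.5274493 ] 13.358216870174829
[[-1,[0.0,0.0,-0.15],[0.0,0.0,0.0]],[-1,[0.0,0.0,-0.15],[0.0,0.0,0.0]],[-1,[0.0,0.0,-0.15],[0.0,0.0,0.0]],[-1,[0.0,0.0,-0.5],[0.0,0.0,0.0]],[-1,[0.0,0.0,-0.5],[0.0,0.0,0.0]],[-1,[0.0,0.0,-0.5],[0.0,0.0,0.0]],[-1,[0.0,0.0,-0.5],[0.0,0.0,0.0]],[-1,[-0.88,-0.19,-0.18],[0.0,0.0,0.0]]]
[[-1,[-0.88,-0.2,-0.17],[0.0,0.0,0.01]],[-1,[-0.88,-0.18,-0.18],[0.0,0.0,0.0]],[-1,[-0.89,-0.18,-0.17],[0.0,0.0,0.0]],[-1,[-0.88,-0.18,-0.18],[0.0,0.0,0.0]],[-1,[-0.89,-0.18,-0.17],[0.0,0.0,0.01]],[-1,[-0.88,-0.16,-0.18],[0.0,0.0,0.0]],[-1,[-0.89,-0.17,-0.17],[0.0,0.0,0.0]],[-1,[-0.78,-0.06,0.17],[0.0,0.0,0.01]]]
[[-1,[-0.78,-0.04,0.18],[0.0,0.0,0.0]],[-1,[-0.78,-0.05,0.17],[0.0,0.0,0.01]],[-1,[-0.79,-0.03,0.18],[0.0,0.0,0.01]],[-1,[-0.78,-0.02,0.17],[0.0,0.0,0.0]],[-1,[-0.78,-0.02,0.18],[0.0,0.0,0.01]],[-1,[-0.78,-0.01,0.17],[0.0,0.0,0.01]],[-1,[-0.79,0.0,0.17],[0.0,0.0,0.0]],[-1,[0.0,0.0,0.5],[0.0,0.0,0.0]]]
[[-1,[0.0,0.0,0.5],[0.0,0.0,0.0]],[-1,[0.0,0.0,0.5],[0.0,0.0,0.0]],[-1,[0.0,0.0,0.11],[0.0,0.0,0.0]],[-1,[0.0,0.0,0.12],[0.0,0.0,0.0]],[-1,[0.0,0.0,0.11],[0.0,0.0,0.0]],[-1,[0.0,0.0,0.12],[0.0,0.0,0.0]],[-1,[0,0,0],[0,0,0]],[-1,[0,0,0],[0,0,0]]]
end [ 418.3 -312.6   52.2] err 0.0
```

Call:
apply_moves(
  targets=[
    [-1,[0.0,0.0,-0.15],[0.0,0.0,0.0]],
    [-1,[0.0,0.0,-0.15],[0.0,0.0,0.0]],
    [-1,[0.0,0.0,-0.15],[0.0,0.0,0.0]],
    [-1,[0.0,0.0,-0.5],[0.0,0.0,0.0]],
    [-1,[0.0,0.0,-0.5],[0.0,0.0,0.0]],
    [-1,[0.0,0.0,-0.5],[0.0,0.0,0.0]],
    [-1,[0.0,0.0,-0.5],[0.0,0.0,0.0]],
    [-1,[-0.88,-0.19,-0.18],[0.0,0.0,0.0]],
  ],
)

```text
t: 19.18
ee_pos: [498.4, 312.6, 161.2]
orientation: [2.177, 2.263, 0.009]
ft_force: [0.1, 0.2, -1.6]
width: 45.7
grasp_force: 30.0
```

Call:
apply_moves(
  targets=[
    [-1,[-0.88,-0.2,-0.17],[0.0,0.0,0.01]],
    [-1,[-0.88,-0.18,-0.18],[0.0,0.0,0.0]],
    [-1,[-0.89,-0.18,-0.17],[0.0,0.0,0.0]],
    [-1,[-0.88,-0.18,-0.18],[0.0,0.0,0.0]],
    [-1,[-0.89,-0.18,-0.17],[0.0,0.0,0.01]],
    [-1,[-0.88,-0.16,-0.18],[0.0,0.0,0.0]],
    [-1,[-0.89,-0.17,-0.17],[0.0,0.0,0.0]],
    [-1,[-0.78,-0.06,0.17],[0.0,0.0,0.01]],
  ],
)

```text
t: 20.18
ee_pos: [437.4, -40.7, 212.8]
orientation: [2.232, 2.207, 0.003]
ft_force: [0.4, 0.2, -1.9]
width: 46.0
grasp_force: 30.0
```

Call:
apply_moves(
  targets=[
    [-1,[-0.78,-0.04,0.18],[0.0,0.0,0.0]],
    [-1,[-0.78,-0.05,0.17],[0.0,0.0,0.01]],
    [-1,[-0.79,-0.03,0.18],[0.0,0.0,0.01]],
    [-1,[-0.78,-0.02,0.17],[0.0,0.0,0.0]],
    [-1,[-0.78,-0.02,0.18],[0.0,0.0,0.01]],
    [-1,[-0.78,-0.01,0.17],[0.0,0.0,0.01]],
    [-1,[-0.79,0.0,0.17],[0.0,0.0,0.0]],
    [-1,[0.0,0.0,0.5],[0.0,0.0,0.0]],
  ],
)

```text
t: 21.18
ee_pos: [419.2, -316.1, 126.3]
orientation: [2.301, 2.132, 0.001]
ft_force: [0.7, 0.3, -1.7]
width: 45.7
grasp_force: 30.0
```

Call:
apply_moves(
  targets=[
    [-1,[0.0,0.0,0.5],[0.0,0.0,0.0]],
    [-1,[0.0,0.0,0.5],[0.0,0.0,0.0]],
    [-1,[0.0,0.0,0.11],[0.0,0.0,0.0]],
    [-1,[0.0,0.0,0.12],[0.0,0.0,0.0]],
    [-1,[0.0,0.0,0.11],[0.0,0.0,0.0]],
    [-1,[0.0,0.0,0.06],[0.0,0.0,0.0]],
    [-1,[0,0,0],[0,0,0]],
    [-1,[0,0,0],[0,0,0]],
  ],
)

```text
t: 22.18
ee_pos: [418.4, -312.8, 55.4]
orientation: [2.301, 2.138, 0.0]
ft_force: [-0.3, -0.2, -1.4]
width: 45.6
grasp_force: 30.0
```

Call:
apply_moves(
  targets=[
    [-1,[0,0,0.04],[0,0,0]],
    [-1,[0,0,0.04],[0,0,0]],
    [-1,[0,0,0.03],[0,0,0]],
    [-1,[0,0,0.02],[0,0,0]],
    [-1,[0,0,0],[0,0,0]],
  ],
)

```text
t: 22.8
ee_pos: [418.2, -312.6, 48.6]
orientation: [-2.302, -2.138, 0.0]
ft_force: [-0.1, 0.4, -1.1]
width: 46.0
grasp_force: 30.0
```

Call:
apply_moves(
  targets=[
    [-1,[0,0,0.02],[0,0,0]],
    [-1,[0,0,0],[0,0,0]],
  ],
)

```text
t: 23.05
ee_pos: [418.2, -312.7, 47.6]
orientation: [-2.302, -2.138, 0.0]
ft_force: [0.1, 0.5, -1.5]
width: 45.7
grasp_force: 30.0
```

Call:
apply_moves(
  targets=[
    [-1,[0,0,0.01],[0,0,0]],
    [-1,[0,0,0],[0,0,0]],
  ],
)

```text
t: 23.3
ee_pos: [418.3, -312.7, 47.3]
orientation: [2.302, 2.138, 0.0]
ft_force: [0.2, 0.2, -0.0]
width: 45.8
grasp_force: 30.0
```

Call:
apply_moves(
  targets=[
    [-1,[0,0,0.01],[0,0,0]],
    [-1,[0,0,0],[0,0,0]],
  ],
)

```text
t: 23.55
ee_pos: [418.3, -312.7, 47.2]
orientation: [2.302, 2.138, 0.0]
ft_force: [-1.7, 1.9, 6.7]
width: 45.9
grasp_force: 30.0
```

Call:
apply_moves(
  targets=[
    [0.8,[0,0,0],[0,0,0]],
    [0.8,[0,0,0],[0,0,0]],
    [0.8,[0,0,0],[0,0,0]],
    [0.8,[0,0,-0.2],[0,0,0]],
    [0.8,[0,0,-0.4],[0,0,0]],
    [1,[0,0,-0.9],[0,0,0]],
    [1,[0,0,-0.9],[0,0,0]],
    [1,[0,0,-0.9],[0,0,0]],
  ],
)

```text
t: 24.55
ee_pos: [418.0, -312.5, 213.8]
orientation: [2.301, 2.138, 0.0]
ft_force: [-0.4, -0.5, 0.3]
width: 87.8
grasp_force: 0.0
```

Run:
```python
from h import *
D=cams()
for p in[(578,-341,30,-.06),(417,-326,30,-.077)]:
    r=findall(D,"tree0",TREEF,p); print(r and (r[0].round(2),r[1].round(3),r[2]))
for p in[(442,-125,28,3.05),(451,136,28,2.9)]:
    for z in(True,False):
        r=findall(D,"pot0",POT,p,zfree=z); print(r and (r[0].round(2),r[1].round(3),r[2]))
o=ctrl.get_obs();print(o["t"],o["ee_pos"].round(1))
```

```text
(array([ 5.7824e+02, -3.4207e+02,  2.9320e+01, -6.0000e-02]), np.float64(0.104), ['side', 'top'])
(array([ 4.1692e+02, -3.2691e+02,  2.8270e+01, -7.0000e-02]), np.float64(0.111), ['side', 'top'])
(array([ 442.37, -127.37,   28.64,    3.03]), np.float64(0.057), ['side', 'top'])
(array([ 442.52, -128.13,   28.  ,    3.02]), np.float64(0.055), ['side', 'top'])
None
None
25.25 [ 418.1 -312.5  211.2]
```

Both trees lie flat at their slots (fit z about 29 mm). The right pot is at (442,-127.5) with yaw 3.03. The left pot is hidden or moved, so I will look again later. I now turn to the pre-grasp pose for the right pot, logging joints for a kinematic check.

```bash
cat >> h.py <<'E'
def log():
    o=ctrl.get_obs(); f="log.json"
    try: L=json.load(open(f))
    except Exception: L=[]
    L.append([np.array(o["qpos"]).tolist(),np.array(o["ee_pos"]).tolist(),np.array(o["orientation"]).tolist()]); json.dump(L,open(f,"w")); return o
def potgrasp(p,s=25,gz=42,a=math.pi/4,ys=1):
    m=np.array([math.cos(p[3]),math.sin(p[3]),0]); r=slant(m,a,ys); g=np.array([p[0],p[1],0])+s*m+[0,0,gz]
    return g+19*r.as_matrix()[:,2],r
E
python3 - <<'E'
from h import *
json.dump([[[-1.208,.424,1.631,0,1.089,-.019],[232.675,-579.474,221.891],[-3.083,-.596,0]]],open("log.json","w"))
o=log(); print(o["qpos"].round(3))
g,r=potgrasp((442.4,-127.5,28,3.03)); print(g.round(1))
z=r.as_matrix()[:,2]; print((r.as_matrix()).round(2).tolist())
plan([((470,-150,230),r,1,40),(1,0,1,0)])
E
```

```text
[-0.665  0.288  1.866 -0.     0.989 -0.591]
[ 404.2 -123.2   28.6]
[[0.7, -0.11, -0.7], [-0.08, -0.99, 0.08], [-0.71, 0.0, -0.71]]
[[1,[0.3,0.07,-0.03],[0.04,-0.04,0.09]],[1,[0.31,0.03,-0.06],[0.03,-0.03,0.09]],[1,[0.3,-0.02,-0.07],[0.04,-0.04,0.08]],[1,[0.29,-0.06,-0.09],[0.04,-0.03,0.09]],[1,[0.28,-0.11,-0.09],[0.03,-0.03,0.09]],[1,[0.25,-0.15,-0.11],[0.04,-0.04,0.09]],[1,[0.23,-0.19,-0.1],[0.03,-0.04,0.08]],[1,[0.19,-0.23,-0.11],[0.04,-0.03,0.09]]]
[[1,[0.15,-0.25,-0.1],[0.04,-0.04,0.09]],[1,[0.11,-0.28,-0.1],[0.04,-0.03,0.09]],[1,[0.06,-0.29,-0.08],[0.03,-0.03,0.09]],[1,[0,0,0],[0,0,0]]]
end [ 470.1 -150.   230.2] err 0.0
```

Call:
apply_moves(
  targets=[
    [1,[0.3,0.07,-0.03],[0.04,-0.04,0.09]],
    [1,[0.31,0.03,-0.06],[0.03,-0.03,0.09]],
    [1,[0.3,-0.02,-0.07],[0.04,-0.04,0.08]],
    [1,[0.29,-0.06,-0.09],[0.04,-0.03,0.09]],
    [1,[0.28,-0.11,-0.09],[0.03,-0.03,0.09]],
    [1,[0.25,-0.15,-0.11],[0.04,-0.04,0.09]],
    [1,[0.23,-0.19,-0.1],[0.03,-0.04,0.08]],
    [1,[0.19,-0.23,-0.11],[0.04,-0.03,0.09]],
  ],
)

```text
t: 26.25
ee_pos: [456.4, -193.2, 225.1]
orientation: [-2.924, -0.528, 0.921]
ft_force: [0.2, -1.0, -0.1]
width: 88.0
grasp_force: 0.0
```

```bash
python3 -c "
from h import *
print(log()['qpos'].round(3))"
```

```text
[-0.283  0.522  1.601 -0.228  1.581  0.994]
```

Call:
apply_moves(
  targets=[
    [1,[0.15,-0.25,-0.1],[0.04,-0.04,0.09]],
    [1,[0.11,-0.28,-0.1],[0.04,-0.03,0.09]],
    [1,[0.06,-0.29,-0.08],[0.03,-0.03,0.09]],
    [1,[0,0,0],[0,0,0]],
    [1,[0,0,0],[0,0,0]],
    [1,[0,0,0],[0,0,0]],
  ],
)

```text
t: 27.0
ee_pos: [470.0, -150.4, 230.9]
orientation: [-2.869, 0.167, 1.173]
ft_force: [-1.0, 0.2, -0.0]
width: 87.8
grasp_force: 0.0
```

```bash
cat >> h.py <<'E'
from scipy.optimize import least_squares
LIM=np.array([[-3,3],[-.9,2.11],[.09,2.58],[-1.31,4.45],[.11,2.69],[-2.54,2.54]])
def fk(q,k):
    L0,a1,L2,ex,L3,LT=k[:6]
    r=R.from_euler('z',q[0]); p=np.array([0,0,L0])+r.apply([a1,0,0])
    r=r*R.from_euler('y',q[1]); p=p+r.apply([0,0,L2])
    r=r*R.from_euler('y',q[2]); p=p+r.apply([ex,0,L3])
    r=r*R.from_euler('z',q[3])*R.from_euler('y',q[4]); r=r*R.from_euler('z',q[5]*1.0+k[6]); 
    return p+r.apply([0,0,LT]),r
E
python3 - <<'E'
from h import *
print(log()['qpos'].round(3)); L=json.load(open("log.json"))
def res(k):
    out=[]
    for q,p,o in L:
        a,b=fk(q,k); out+=list((a-p)/1)+list((b.inv()*R.from_rotvec(o)).as_rotvec()*200)
    return np.array(out)
for off in(0,math.pi/2,-math.pi/2,math.pi):
    s=least_squares(res,[350,0,450,0,450,270,off]); print(s.cost.round(1),s.x.round(2)); 
    if off==0 or s.cost<bc: bc,bk=s.cost,s.x
print(res(bk).reshape(-1,6).round(1)); json.dump(bk.tolist(),open("kin.json","w"))
E
```

```text
[-0.265  0.629  1.482 -0.112  1.799  1.441]
164.0 [621.43 126.65 401.53 302.61 534.9  249.83   1.57]
164.0 [621.43 126.65 401.53 302.61 534.9  249.83   1.57]
164.0 [621.43 126.65 401.53 302.61 534.9  249.83  -4.71]
164.0 [621.43 126.65 401.53 302.61 534.9  249.83   1.57]
[[-11.3  -3.7  -1.1  -0.2   0.   -0. ]
 [ -8.3  -8.6  -1.6  -0.   -0.    0. ]
 [  2.1   1.1   0.4   0.    0.    0. ]
 [ -1.3  -5.2   2.3  -0.   -0.    0. ]]
```

```bash
sed -i "s/p=np.array(\[0,0,L0\])+r.apply(\[a1,0,0\])/p=np.array([0,0,L0])+r.apply([a1,k[7],0])/" h.py
cat >> h.py <<'E'
def calib():
    L=json.load(open("log.json"))
    def res(k,w=.002):
        out=[]
        for q,p,o in L:
            a,b=fk(q,k); out+=list(a-p)
        return np.array(out+list(w*(k[[1,3]])*5)+[w*(k[2]-k[4])])
    s=least_squares(res,[350,0,450,0,450,270,math.pi/2,12]); return s.x,np.abs(res(s.x)[:3*len(L)]).max()
def ik(pos,rot,q0,k):
    f=lambda q:(lambda a,b:np.r_[a-pos,(b.inv()*rot).as_rotvec()*300])(*fk(q,k))
    s=least_squares(f,np.clip(q0,LIM[:,0]+.01,LIM[:,1]-.01),bounds=(LIM[:,0],LIM[:,1])); return s.x,np.abs(s.fun).max()
E
python3 - <<'E'
from h import *
k,e=calib(); print(k.round(1),e); json.dump(k.tolist(),open("kin.json","w"))
q0=np.array(ctrl.get_obs()["qpos"])
g,r=potgrasp((442.4,-127.5,28,3.03)); q,e=ik(g,r,q0,k); print("grasp",q.round(2),e.round(2))
# placing: peg tip (678,-129), tool heading az, 45 below horizontal
for a in(45,55):
  for az in range(-100,101,20):
    h=math.radians(az); d=np.array([math.cos(h),math.sin(h),0]); rr=slant(d,math.radians(a),-1)  # y sign flips since heading reversed
    out=[]
    for s in range(25):
        rng=np.random.default_rng(s); qq,e=ik(np.array([678,-129,75.])+13*d,rr,rng.uniform(LIM[:,0],LIM[:,1]),k)
        if e<1: out.append(tuple(qq.round(2)))
    print(a,az,set(out))
E
```

```text
[311.1  -4.5 565.   75.2 488.1 310.5 755.5  12. ] 0.11946793088529262
grasp [-0.25  0.84  1.68 -0.1   1.4   1.53] 0.0
45 -100 {(np.float64(0.09), np.float64(0.84), np.float64(1.49), np.float64(-0.82), np.float64(1.2), np.float64(-2.38))}
45 -80 {(np.float64(0.1), np.float64(0.77), np.float64(1.67), np.float64(-1.04), np.float64(0.96), np.float64(-2.44))}
45 -60 set()
45 -40 {(np.float64(-0.02), np.float64(0.66), np.float64(1.96), np.float64(4.43), np.float64(0.48), np.float64(-2.27))}
45 -20 {(np.float64(-0.14), np.float64(0.64), np.float64(2.03), np.float64(3.59), np.float64(0.34), np.float64(-1.81))}
45 0 {(np.float64(-0.29), np.float64(0.64), np.float64(2.03), np.float64(2.52), np.float64(0.36), np.float64(-1.15))}
45 20 {(np.float64(-0.41), np.float64(0.67), np.float64(1.95), np.float64(1.75), np.float64(0.52), np.float64(-0.77))}
45 40 {(np.float64(-0.49), np.float64(0.71), np.float64(1.82), np.float64(1.3), np.float64(0.75), np.float64(-0.64))}
45 60 {(np.float64(-0.51), np.float64(0.78), np.float64(1.66), np.float64(1.0), np.float64(1.0), np.float64(-0.65))}
45 80 {(np.float64
[... 402 characters left out ...]
float64(-0.27), np.float64(0.61), np.float64(1.94), np.float64(1.56), np.float64(0.15), np.float64(-0.17))}
55 20 {(np.float64(-0.36), np.float64(0.63), np.float64(1.88), np.float64(1.23), np.float64(0.41), np.float64(-0.21))}
55 40 {(np.float64(-0.42), np.float64(0.67), np.float64(1.78), np.float64(1.0), np.float64(0.66), np.float64(-0.32))}
55 60 {(np.float64(-0.45), np.float64(0.73), np.float64(1.65), np.float64(0.82), np.float64(0.9), np.float64(-0.45))}
55 80 {(np.float64(-0.44), np.float64(0.79), np.float64(1.51), np.float64(0.66), np.float64(1.12), np.float64(-0.6))}
55 100 {(np.float64(-0.41), np.float64(0.85), np.float64(1.37), np.float64(0.52), np.float64(1.33), np.float64(-0.78))}
```

The kinematic model fits to 0.1 mm. Placing with the fingers heading +y at the peg is well inside the joint ranges. I approach the right pot.

Run:
```python
from h import *
g,r=potgrasp((442.4,-127.5,28,3.03)); z=r.as_matrix()[:,2]
plan([(g-120*z,r,1,40),(g-30*z,r,1,25),(g,r,1,10),(1,0,1,0)])
```

```text
[[1,[0.47,-0.1,0.36],[0.0,0.0,0.0]],[1,[0.47,-0.1,0.36],[0.0,0.0,0.0]],[1,[0.47,-0.1,0.36],[0.0,0.0,0.0]],[1,[0.47,-0.11,0.37],[0.0,-0.01,0.0]],[1,[0.0,0.0,0.45],[0.0,0.0,0.0]],[1,[0.0,0.0,0.45],[0.0,0.0,0.0]],[1,[0.01,0.0,0.45],[0.0,0.0,0.0]],[1,[0.0,0.0,0.45],[0.0,0.0,0.0]]]
[[1,[0.0,0.0,0.2],[0.0,0.0,0.0]],[1,[0.0,0.0,0.2],[0.0,0.0,0.0]],[1,[0.0,0.0,0.2],[0.0,0.0,0.0]],[1,[0,0,0],[0,0,0]]]
end [ 404.  -123.3   28.5] err 0.0
```

Call:
apply_moves(
  targets=[
    [1,[0.47,-0.1,0.36],[0.0,0.0,0.0]],
    [1,[0.47,-0.1,0.36],[0.0,0.0,0.0]],
    [1,[0.47,-0.1,0.36],[0.0,0.0,0.0]],
    [1,[0.47,-0.11,0.37],[0.0,-0.01,0.0]],
    [1,[0.0,0.0,0.45],[0.0,0.0,0.0]],
    [1,[0.0,0.0,0.45],[0.0,0.0,0.0]],
    [1,[0.01,0.0,0.45],[0.0,0.0,0.0]],
    [1,[0.0,0.0,0.45],[0.0,0.0,0.0]],
  ],
)

```text
t: 28.0
ee_pos: [424.9, -125.6, 49.3]
orientation: [-2.859, 0.167, 1.194]
ft_force: [0.3, 0.4, 0.3]
width: 87.6
grasp_force: 0.0
```

Call:
apply_moves(
  targets=[
    [1,[0.0,0.0,0.2],[0.0,0.0,0.0]],
    [1,[0.0,0.0,0.2],[0.0,0.0,0.0]],
    [1,[0.0,0.0,0.2],[0.0,0.0,0.0]],
    [1,[0,0,0],[0,0,0]],
  ],
)

```text
t: 28.5
ee_pos: [403.5, -122.9, 28.1]
orientation: [-2.857, 0.169, 1.197]
ft_force: [-0.1, 0.7, -0.2]
width: 87.6
grasp_force: 0.0
```

Run:
```python
from h import *
D=cams(); o=log(); print(o["ee_pos"].round(1),o["ft_force"].round(1))
r=findall(D,"pot0",POT,(442.4,-127.5,28,3.03),zfree=False,sc=(5,5,1,.05)); print(r and (r[0].round(2),r[1].round(3),r[2]))
i=D["side"]["pixels"][130:280,220:400]; cv2.imwrite("pics/s4.png",cv2.resize(i,None,fx=4,fy=4,interpolation=cv2.INTER_CUBIC))
```

```text
[ 404.4 -123.1   28.4] [-0.6 -0.4  0.5]
(array([ 443.18, -127.44,   28.  ,    3.05]), np.float64(0.191), ['side'])
```

View pics/s4.png

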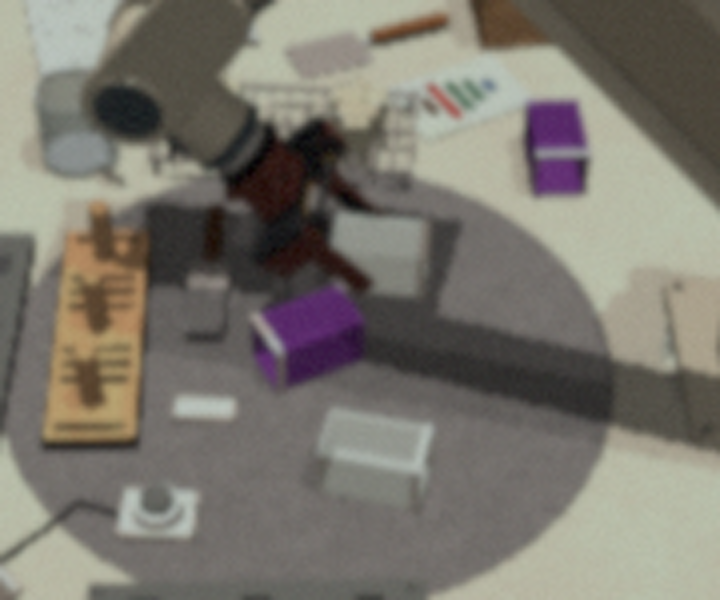

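The fingers straddle the right pot near its base (crop 340,240). The left pot is still in place at (375,455). I close and then lift.

Call:
apply_moves(
  targets=[
    [-1,[0,0,0],[0,0,0]],
    [-1,[0,0,0],[0,0,0]],
    [-1,[0,0,0],[0,0,0]],
    [-1,[0,0,0],[0,0,0]],
    [-1,[0,0,0],[0,0,0]],
    [-1,[0,0,0],[0,0,0]],
  ],
)

```text
t: 29.45
ee_pos: [404.1, -123.0, 28.3]
orientation: [-2.858, 0.169, 1.196]
ft_force: [0.5, 0.3, 1.2]
width: 55.8
grasp_force: 29.9
```

```bash
cat >> h.py <<'E'
def potplace(pose,tool,peg,yaw):
    "pose (x,y,z,yaw) lying pot at grasp; returns final tool pose with heading along yaw"
    m=np.array([math.cos(pose[3]),math.sin(pose[3]),0]); up=np.array([0,0,1.])
    Rp=R.from_matrix(np.c_[up,np.cross(m,up),m])      # pot x = up as it lies, z=m
    tp,tr=tool; rel=tr.inv()*Rp; rp=tr.inv().apply(np.array(pose[:3])-tp)
    h=np.array([math.cos(yaw),math.sin(yaw),0])       # up -> -heading
    Rq=R.from_matrix(np.c_[-h,np.cross(-up,-h),-up]); rr=Rq*rel.inv()
    return np.array([*peg,113.])-rr.apply(rp),rr
def jplan(q1,n,jaw,start_q,k,tail=[]):
    wps=[(*fk(start_q+(q1-start_q)*(3*t*t-2*t**3),k),jaw,-1) for t in np.arange(1,n+1)/n]; return wps
E
python3 - <<'E'
from h import *
k,e=calib(); json.dump(k.tolist(),open("kin.json","w")); print(k.round(1),e)
o=ctrl.get_obs(); tp,tr=np.array(o["ee_pos"]),R.from_rotvec(o["orientation"]); q0=np.array(o["qpos"])
pose=(442.7,-127.4,28,3.035)
pr=np.array([674,-29])-100*np.array([-math.sin(.04),math.cos(.04)]); print("peg",pr)
P,rr=potplace(pose,(tp,tr),pr,math.radians(92)); json.dump([P.tolist(),rr.as_rotvec().tolist()],open("place1.json","w"))
lift=tp+[0,0,190]; ql,e1=ik(lift,tr,q0,k); qh,e2=ik(P+[0,0,100],rr,np.array([-.47,.88,1.2,.7,1.35,-.78]),k); qp,e3=ik(P,rr,qh,k)
print(P.round(1),ql.round(2),qh.round(2),qp.round(2),e1,e2,e3)
w=[((*tp[:2],tp[2]+30),tr,-1,10),((*lift,),tr,-1,40)]+jplan(qh,20,-1,ql,k)+[(2,0,-1,0)]
print([ [fk(ql+(qh-ql)*t,k)[0].round(0).tolist(), (fk(ql+(qh-ql)*t,k)[0]+fk(ql+(qh-ql)*t,k)[1].apply(tr.inv().apply(np.array([442.7,-127.4,28])+[-95,10,0]-tp))).round(0).tolist()] for t in(0,.25,.5,.75,1)])
plan(w)
E
```

```text
[ 3.1260e+02 -2.0000e-01  5.6390e+02  7.7800e+01  4.8520e+02  3.1000e+02
  3.5948e+03  1.1900e+01] 0.16855111034962533
peg [ 677.99893342 -128.92001067]
[ 677.8 -129.3   74.2] [-0.25  0.56  1.66 -0.1   1.71  2.25] [-0.48  0.78  1.34  0.66  1.5   0.07] [-0.48  0.9   1.35  0.67  1.39 -0.02] 4.693693350654726e-11 1.3730683257051624e-11 3.844424778520761e-11
[[[404.0, -123.0, 218.0], [348.0, -117.0, 218.0]], [[463.0, -106.0, 193.0], [408.0, -111.0, 181.0]], [[530.0, -100.0, 177.0], [484.0, -109.0, 145.0]], [[603.0, -107.0, 171.0], [577.0, -113.0, 121.0]], [[678.0, -129.0, 174.0], [678.0, -129.0, 117.0]]]
[[-1,[-0.14,0.0,-0.14],[0.0,0.0,0.0]],[-1,[-0.14,0.0,-0.14],[0.0,0.0,0.0]],[-1,[-0.15,0.0,-0.14],[0.0,0.0,0.0]],[-1,[-0.57,0.01,-0.56],[0.0,0.0,0.0]],[-1,[-0.57,0.0,-0.56],[0.0,0.0,0.0]],[-1,[-0.57,0.01,-0.57],[0.0,0.0,0.0]],[-1,[-0.57,0.0,-0.56],[0.0,0.0,0.0]],[-1,[0.04,-0.01,-0.01],[0.0,0.0,-0.01]]]
[[-1,[0.09,-0.04,-0.02],[0.02,0.01,-0.03]],[-1,[0.16,-0.06,-0.05],[0.01,0.01,-0.04]],[-1,[0.21,-0.07,-0.06],[0.03,0.01,-0.06]],[-1,[0.26,-0.05,-0.07],[0.02,0.02,-0.07]],[-1,[0.3,-0.02,-0.1],[0.02,0.03,-0.08]],[-1,[0.34,0.03,-0.1],[0.02,0.03,-0.09]],[-1,[0.36,0.08,-0.12],[0.02,0.04,-0.09]],[-1,[0.36,0.15,-0.13],[0.01,0.05,-0.1]]]
[[-1,[0.34,0.21,-0.14],[0.0,0.04,-0.09]],[-1,[0.31,0.27,-0.15],[0.0,0.05,-0.1]],[-1,[0.25,0.31,-0.15],[-0.01,0.04,-0.1]],[-1,[0.2,0.34,-0.15],[-0.02,0.04,-0.09]],[-1,[0.13,0.35,-0.14],[-0.02,0.04,-0.08]],[-1,[0.08,0.33,-0.14],[-0.03,0.02,-0.08]],[-1,[0.02,0.3,-0.12],[-0.02,0.02,-0.07]],[-1,[0.0,0.26,-0.1],[-0.03,0.02,-0.06]]]
[[-1,[-0.02,0.19,-0.07],[-0.01,0.01,-0.04]],[-1,[-0.03,0.12,-0.05],[-0.01,0.0,-0.02]],[-1,[-0.01,0.04,-0.02],[-0.01,0.01,-0.01]],[-1,[0,0,0],[0,0,0]],[-1,[0,0,0],[0,0,0]]]
end [ 677.5 -129.4  174. ] err 0.0
```

Call:
apply_moves(
  targets=[
    [-1,[-0.14,0.0,-0.14],[0.0,0.0,0.0]],
    [-1,[-0.14,0.0,-0.14],[0.0,0.0,0.0]],
    [-1,[-0.15,0.0,-0.14],[0.0,0.0,0.0]],
    [-1,[-0.57,0.01,-0.56],[0.0,0.0,0.0]],
    [-1,[-0.57,0.0,-0.56],[0.0,0.0,0.0]],
    [-1,[-0.57,0.01,-0.57],[0.0,0.0,0.0]],
    [-1,[-0.57,0.0,-0.56],[0.0,0.0,0.0]],
    [-1,[0.04,-0.01,-0.01],[0.0,0.0,-0.01]],
  ],
)

```text
t: 30.45
ee_pos: [407.1, -122.9, 220.2]
orientation: [-2.858, 0.146, 1.185]
ft_force: [1.1, 0.4, -0.8]
width: 55.9
grasp_force: 29.9
```

Call:
apply_moves(
  targets=[
    [-1,[0.09,-0.04,-0.02],[0.02,0.01,-0.03]],
    [-1,[0.16,-0.06,-0.05],[0.01,0.01,-0.04]],
    [-1,[0.21,-0.07,-0.06],[0.03,0.01,-0.06]],
    [-1,[0.26,-0.05,-0.07],[0.02,0.02,-0.07]],
    [-1,[0.3,-0.02,-0.1],[0.02,0.03,-0.08]],
    [-1,[0.34,0.03,-0.1],[0.02,0.03,-0.09]],
    [-1,[0.36,0.08,-0.12],[0.02,0.04,-0.09]],
    [-1,[0.36,0.15,-0.13],[0.01,0.05,-0.1]],
  ],
)

```text
t: 31.45
ee_pos: [509.2, -100.2, 179.4]
orientation: [-2.392, -0.781, 0.468]
ft_force: [-0.6, 0.3, -0.8]
width: 56.5
grasp_force: 29.9
```

Call:
apply_moves(
  targets=[
    [-1,[0.34,0.21,-0.14],[0.0,0.04,-0.09]],
    [-1,[0.31,0.27,-0.15],[0.0,0.05,-0.1]],
    [-1,[0.25,0.31,-0.15],[-0.01,0.04,-0.1]],
    [-1,[0.2,0.34,-0.15],[-0.02,0.04,-0.09]],
    [-1,[0.13,0.35,-0.14],[-0.02,0.04,-0.08]],
    [-1,[0.08,0.33,-0.14],[-0.03,0.02,-0.08]],
    [-1,[0.02,0.3,-0.12],[-0.02,0.02,-0.07]],
    [-1,[0.0,0.26,-0.1],[-0.03,0.02,-0.06]],
  ],
)

```text
t: 32.45
ee_pos: [659.8, -122.2, 171.2]
orientation: [-1.807, -1.686, -0.593]
ft_force: [0.2, -0.3, -1.0]
width: 56.1
grasp_force: 29.9
```

Call:
apply_moves(
  targets=[
    [-1,[-0.02,0.19,-0.07],[-0.01,0.01,-0.04]],
    [-1,[-0.03,0.12,-0.05],[-0.01,0.0,-0.02]],
    [-1,[-0.01,0.04,-0.02],[-0.01,0.01,-0.01]],
    [-1,[0,0,0],[0,0,0]],
    [-1,[0,0,0],[0,0,0]],
  ],
)

```text
t: 33.08
ee_pos: [677.2, -129.2, 173.9]
orientation: [-1.738, -1.77, -0.708]
ft_force: [-0.2, 0.2, -0.2]
width: 56.2
grasp_force: 29.9
```

```bash
sed -i 's/\[w\*(k\[2\]-k\[4\])\]/[w*(k[2]-k[4]),k[6]-math.pi\/2]/' h.py
python3 - <<'E'
from h import *
D=cams(); o=log(); P,rv=json.load(open("place1.json")); rr=R.from_rotvec(rv)
print(o["ee_pos"].round(1),o["width"],np.degrees((R.from_rotvec(o["orientation"]).inv()*rr).as_rotvec()).round(2))
r=findall(D,"pot0",POTU,(678,-129,213,.04)); print(r and (r[0].round(2),r[1].round(3),r[2]))
a=D["side"]["pixels"][110:260,190:330];b=D["top"]["pixels"][90:240,270:410]
cv2.imwrite("pics/s5.png",cv2.resize(np.hstack([a,b]),None,fx=2.8,fy=2.8,interpolation=cv2.INTER_CUBIC))
plan([((P[0],P[1],100),rr,-1,15),((P[0],P[1],P[2]+6),rr,-1,8),(2,0,-1,0)])
E
```

```text
[ 677.4 -129.2  174.1] 55.617496153311514 [ 0.14 -0.39 -0.33]
(array([ 6.7739e+02, -1.2912e+02,  2.1301e+02,  2.0000e-02]), np.float64(0.088), ['side', 'top'])
[[-1,[-0.21,0.0,0.21],[0.0,0.0,0.0]],[-1,[-0.21,0.01,0.21],[0.0,0.0,0.0]],[-1,[-0.21,0.0,0.21],[0.0,0.0,0.0]],[-1,[-0.21,0.01,0.21],[0.0,0.0,0.0]],[-1,[-0.21,0.0,0.21],[0.0,0.0,0.0]],[-1,[-0.09,0.0,0.09],[0.0,0.0,0.0]],[-1,[-0.1,0.0,0.1],[0.0,0.0,0.0]],[-1,[-0.09,0.01,0.09],[0.0,0.0,0.0]]]
[[-1,[0,0,0],[0,0,0]],[-1,[0,0,0],[0,0,0]]]
end [ 677.9 -129.3   80. ] err 0.0
```

View pics/s5.png

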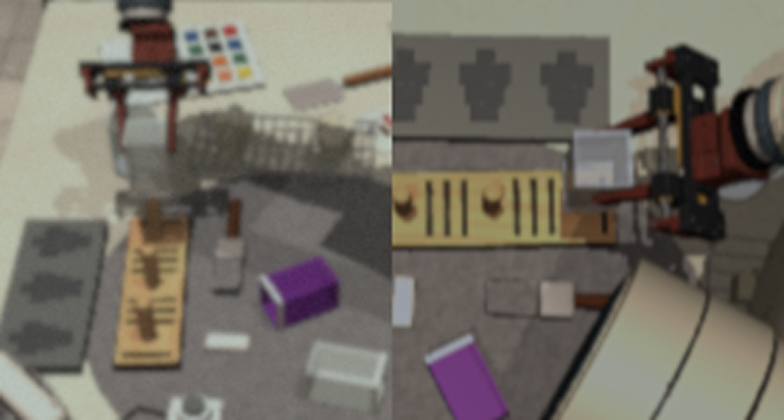

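The pot hangs mouth down right above the right peg (the fit gives 677,-129,213). I lower it.

Call:
apply_moves(
  targets=[
    [-1,[-0.21,0.0,0.21],[0.0,0.0,0.0]],
    [-1,[-0.21,0.01,0.21],[0.0,0.0,0.0]],
    [-1,[-0.21,0.0,0.21],[0.0,0.0,0.0]],
    [-1,[-0.21,0.01,0.21],[0.0,0.0,0.0]],
    [-1,[-0.21,0.0,0.21],[0.0,0.0,0.0]],
    [-1,[-0.09,0.0,0.09],[0.0,0.0,0.0]],
    [-1,[-0.1,0.0,0.1],[0.0,0.0,0.0]],
    [-1,[-0.09,0.01,0.09],[0.0,0.0,0.0]],
  ],
)

```text
t: 34.28
ee_pos: [678.2, -129.5, 79.8]
orientation: [-1.738, -1.771, -0.709]
ft_force: [0.1, -0.3, -0.9]
width: 56.0
grasp_force: 29.9
```

Call:
apply_moves(
  targets=[
    [-1,[-0.02,0,0.02],[0,0,0]],
    [-1,[-0.02,0,0.02],[0,0,0]],
    [-1,[0,0,0],[0,0,0]],
    [-1,[0,0,0],[0,0,0]],
  ],
)

```text
t: 34.78
ee_pos: [678.0, -129.4, 77.3]
orientation: [-1.738, -1.771, -0.709]
ft_force: [-0.5, -0.4, -1.3]
width: 55.7
grasp_force: 29.9
```

Each row of 0.02/0.02 drops about 1.4 mm, and about 3 mm is left.

Call:
apply_moves(
  targets=[
    [-1,[-0.02,0,0.02],[0,0,0]],
    [-1,[-0.01,0,0.01],[0,0,0]],
    [-1,[0,0,0],[0,0,0]],
  ],
)

```text
t: 35.15
ee_pos: [677.9, -129.3, 74.8]
orientation: [-1.738, -1.77, -0.708]
ft_force: [0.1, -0.0, -1.4]
width: 56.2
grasp_force: 29.9
```

Call:
apply_moves(
  targets=[
    [-1,[-0.01,0,0.01],[0,0,0]],
    [-1,[0,0,0],[0,0,0]],
  ],
)

```text
t: 35.4
ee_pos: [677.9, -129.4, 74.5]
orientation: [-1.738, -1.77, -0.709]
ft_force: [-1.2, -0.2, 1.7]
width: 56.1
grasp_force: 29.9
```

Call:
apply_moves(
  targets=[
    [-1,[-0.01,0,0.01],[0,0,0]],
    [-1,[0,0,0],[0,0,0]],
    [0.7,[0,0,0],[0,0,0]],
    [0.7,[0,0,0],[0,0,0]],
    [0.7,[0,0,0],[0,0,0]],
    [0.7,[0,0,0],[0,0,0]],
  ],
)

```text
t: 36.15
ee_pos: [677.9, -129.3, 73.4]
orientation: [-1.738, -1.77, -0.708]
ft_force: [1.1, -0.4, -1.0]
width: 74.6
grasp_force: 0.0
```

Call:
apply_moves(
  targets=[
    [0.7,[0,0,-0.2],[0,0,0]],
    [0.7,[0,0,-0.4],[0,0,0]],
    [0.7,[0,0,-0.6],[0,0,0]],
    [0.7,[0,0,-0.6],[0,0,0]],
    [1,[0,0,-0.6],[0,0,0]],
    [1,[0.4,0,-0.4],[0,0,0]],
    [1,[0.4,0,-0.4],[0,0,0]],
    [1,[0,0,0],[0,0,0]],
  ],
)

```text
t: 37.15
ee_pos: [682.6, -214.1, 218.7]
orientation: [-1.739, -1.776, -0.711]
ft_force: [-0.8, 0.0, -0.1]
width: 88.0
grasp_force: 0.0
```

Run:
```python
from h import *
D=cams(); o=log(); print(o["t"],o["ee_pos"].round(1),o["qpos"].round(2))
r=findall(D,"pot0",POTU,(678,-129,113,.04)); print(r and (r[0].round(2),r[1].round(3),r[2]))
for z in(True,False):
    r=findall(D,"pot0",POT,(451,136,28,2.9),zfree=z); print(r and (r[0].round(2),r[1].round(3),r[2]))
```

```text
37.25 [ 681.3 -213.4  215.2] [-0.57  0.8   1.2   0.62  1.65 -0.71]
(array([ 6.7699e+02, -1.2868e+02,  1.1406e+02,  4.0000e-02]), np.float64(0.055), ['side', 'top'])
(array([452.27, 138.06,  29.58,   2.91]), np.float64(0.053), ['side', 'top'])
(array([452.44, 136.79,  28.  ,   2.9 ]), np.float64(0.054), ['side', 'top'])
```

The first pot stands on its peg (fit 677,-129,114). The left pot is unmoved at (452.4,136.8), yaw 2.9. I plan its grasp a bit steeper to clear the purple pot.

Run:
```python
from h import *
k,e=calib(); json.dump(k.tolist(),open("kin.json","w")); print(k.round(2),e)
q0=np.array(ctrl.get_obs()["qpos"]); pose=(452.4,137.2,28,2.905)
g,r=potgrasp(pose,25,45,math.radians(50),1); z=r.as_matrix()[:,2]
qg,e0=ik(g,r,np.array([.3,.8,1.6,0,1.4,2.]),k); pre=g-60*z+[0,0,150]; qpre,e1=ik(pre,r,qg,k)
P,rr=potplace(pose,(g,r),(670,71),math.radians(92)); qp,e2=ik(P,rr,np.array([0,.88,1.3,.7,1.3,-.7]),k); qh,e3=ik(P+[0,0,100],rr,qp,k); ql,e4=ik(g+[0,0,200],r,qg,k)
print(g.round(1),P.round(1)); print(*[x.round(2) for x in(qg,qpre,qp,qh,ql)],sep="\n"); print(e0,e1,e2,e3,e4)
print([fk(q0+(qpre-q0)*t,k)[0].round(0).tolist() for t in(.25,.5,.75,1)])
plan(jplan(qpre,31,1,q0,k)+[(1,0,1,0)])
```

```text
[ 3.1259e+02 -8.0000e-02  5.6305e+02  7.7480e+01  4.8509e+02  3.0969e+02
  1.5700e+00  1.1890e+01] 0.234027875240713
[416.2 145.9  30.4] [670.1  68.6  75.8]
[0.14 0.79 1.73 0.25 1.29 1.8 ]
[0.12 0.54 1.61 0.23 1.65 1.87]
[-0.26  0.85  1.54  0.88  1.25 -0.81]
[-0.26  0.71  1.53  0.85  1.34 -0.7 ]
[0.14 0.49 1.69 0.24 1.62 1.88]
1.1368683772161603e-13 1.7069679003611782e-13 2.2737367544323206e-13 3.83026943495679e-13 1.1368683772161603e-13
[[649.0, -95.0, 214.0], [596.0, 4.0, 217.0], [529.0, 82.0, 221.0], [454.0, 137.0, 226.0]]
[[1,[0.02,0.0,0.02],[0.0,0.0,0.0]],[1,[0.07,-0.02,0.06],[0.01,0.0,0.02]],[1,[0.1,-0.02,0.11],[0.0,0.0,0.02]],[1,[0.13,-0.04,0.14],[0.01,-0.01,0.02]],[1,[0.16,-0.05,0.16],[0.02,0.0,0.04]],[1,[0.19,-0.08,0.2],[0.01,-0.01,0.04]],[1,[0.21,-0.1,0.22],[0.01,-0.01,0.04]],[1,[0.21,-0.13,0.23],[0.02,-0.01,0.05]]]
[[1,[0.22,-0.16,0.26],[0.01,-0.02,0.05]],[1,[0.22,-0.2,0.26],[0.02,-0.02,0.06]],[1,[0.2,-0.22,0.27],[0.01,-0.02,0.06]],[1,[0.18,-0.26,0.27],[0.01,-0.02,0.06]],[1,[0.16,-0.29,0.27],[0.01,-0.02,0.07]],[1,[0.12,-0.3,0.28],[0.01,-0.03,0.06]],[1,[0.08,-0.31,0.27],[0.0,-0.02,0.07]],[1,[0.03,-0.32,0.27],[-0.01,-0.03,0.06]]]
[[1,[0.0,-0.33,0.26],[0.0,-0.03,0.07]],[1,[-0.04,-0.3,0.24],[-0.01,-0.02,0.06]],[1,[-0.07,-0.3,0.24],[-0.01,-0.02,0.07]],[1,[-0.11,-0.26,0.22],[-0.02,-0.02,0.06]],[1,[-0.13,-0.25,0.2],[-0.02,-0.02,0.06]],[1,[-0.15,-0.21,0.19],[-0.01,-0.01,0.05]],[1,[-0.16,-0.18,0.18],[-0.02,-0.02,0.05]],[1,[-0.15,-0.15,0.15],[-0.02,0.0,0.05]]]
[[1,[-0.16,-0.12,0.14],[-0.02,-0.01,0.05]],[1,[-0.14,-0.09,0.12],[-0.01,-0.01,0.03]],[1,[-0.12,-0.07,0.1],[-0.01,0.0,0.04]],[1,[-0.11,-0.04,0.08],[-0.01,0.0,0.02]],[1,[-0.08,-0.04,0.06],[-0.01,0.0,0.02]],[1,[-0.04,-0.01,0.03],[-0.01,0.0,0.01]],[1,[-0.02,-0.01,0.01],[0.0,0.0,0.01]],[1,[0,0,0],[0,0,0]]]
end [453.9 136.8 226.5] err 0.0
```

Call:
apply_moves(
  targets=[
    [1,[0.02,0.0,0.02],[0.0,0.0,0.0]],
    [1,[0.07,-0.02,0.06],[0.01,0.0,0.02]],
    [1,[0.1,-0.02,0.11],[0.0,0.0,0.02]],
    [1,[0.13,-0.04,0.14],[0.01,-0.01,0.02]],
    [1,[0.16,-0.05,0.16],[0.02,0.0,0.04]],
    [1,[0.19,-0.08,0.2],[0.01,-0.01,0.04]],
    [1,[0.21,-0.1,0.22],[0.01,-0.01,0.04]],
    [1,[0.21,-0.13,0.23],[0.02,-0.01,0.05]],
  ],
)

```text
t: 38.55
ee_pos: [662.5, -133.2, 215.2]
orientation: [-1.939, -1.445, -0.38]
ft_force: [0.2, 0.1, -0.5]
width: 88.1
grasp_force: 0.0
```

Call:
apply_moves(
  targets=[
    [1,[0.22,-0.16,0.26],[0.01,-0.02,0.05]],
    [1,[0.22,-0.2,0.26],[0.02,-0.02,0.06]],
    [1,[0.2,-0.22,0.27],[0.01,-0.02,0.06]],
    [1,[0.18,-0.26,0.27],[0.01,-0.02,0.06]],
    [1,[0.16,-0.29,0.27],[0.01,-0.02,0.07]],
    [1,[0.12,-0.3,0.28],[0.01,-0.03,0.06]],
    [1,[0.08,-0.31,0.27],[0.0,-0.02,0.07]],
    [1,[0.03,-0.32,0.27],[-0.01,-0.03,0.06]],
  ],
)

```text
t: 39.55
ee_pos: [590.0, 13.2, 217.4]
orientation: [-2.349, -0.761, 0.337]
ft_force: [0.3, 0.1, 0.6]
width: 87.9
grasp_force: 0.0
```

Call:
apply_moves(
  targets=[
    [1,[0.0,-0.33,0.26],[0.0,-0.03,0.07]],
    [1,[-0.04,-0.3,0.24],[-0.01,-0.02,0.06]],
    [1,[-0.07,-0.3,0.24],[-0.01,-0.02,0.07]],
    [1,[-0.11,-0.26,0.22],[-0.02,-0.02,0.06]],
    [1,[-0.13,-0.25,0.2],[-0.02,-0.02,0.06]],
    [1,[-0.15,-0.21,0.19],[-0.01,-0.01,0.05]],
    [1,[-0.16,-0.18,0.18],[-0.02,-0.02,0.05]],
    [1,[-0.15,-0.15,0.15],[-0.02,0.0,0.05]],
  ],
)

```text
t: 40.55
ee_pos: [493.4, 112.1, 223.7]
orientation: [-2.728, 0.003, 0.895]
ft_force: [-0.9, -0.2, 0.6]
width: 87.5
grasp_force: 0.0
```

Call:
apply_moves(
  targets=[
    [1,[-0.16,-0.12,0.14],[-0.02,-0.01,0.05]],
    [1,[-0.14,-0.09,0.12],[-0.01,-0.01,0.03]],
    [1,[-0.12,-0.07,0.1],[-0.01,0.0,0.04]],
    [1,[-0.11,-0.04,0.08],[-0.01,0.0,0.02]],
    [1,[-0.08,-0.04,0.06],[-0.01,0.0,0.02]],
    [1,[-0.04,-0.01,0.03],[-0.01,0.0,0.01]],
    [1,[-0.02,-0.01,0.01],[0.0,0.0,0.01]],
    [1,[0,0,0],[0,0,0]],
  ],
)

```text
t: 41.55
ee_pos: [454.2, 136.6, 226.9]
orientation: [-2.863, 0.345, 1.039]
ft_force: [-0.4, 0.3, -0.4]
width: 88.1
grasp_force: 0.0
```

Run:
```python
from h import *
D=cams(); o=log(); print(o["ee_pos"].round(1),o["qpos"].round(2))
r=findall(D,"pot0",POT,(452.4,137.2,28,2.905),zfree=False); print(r and (r[0].round(2),r[1].round(3),r[2]))
r=findall(D,"pot0",POTU,(677,-129,113,.04)); print(r and (r[0].round(2),r[1].round(3),r[2]))
g,r=potgrasp((452.4,137.2,28,2.905),25,45,math.radians(50),1); z=r.as_matrix()[:,2]
plan([(g-80*z,r,1,25),(g-30*z,r,1,25),(g,r,1,10),(1,0,1,0)])
```

```text
[454.3 136.4 226.9] [0.12 0.54 1.61 0.22 1.65 1.87]
(array([452.82, 136.78,  28.  ,   2.92]), np.float64(0.074), ['side'])
(array([ 6.7688e+02, -1.2769e+02,  1.1616e+02,  4.0000e-02]), np.float64(0.063), ['side', 'top'])
[[1,[0.32,0.0,0.32],[0.0,0.0,0.0]],[1,[0.32,-0.01,0.32],[0.0,0.0,0.0]],[1,[0.32,0.0,0.32],[0.0,0.0,0.0]],[1,[0.32,0.0,0.32],[0.0,0.0,0.0]],[1,[0.32,-0.01,0.32],[0.0,0.0,0.0]],[1,[0.32,0.0,0.32],[0.0,0.0,0.0]],[1,[0.0,0.0,0.5],[0.0,0.0,0.0]],[1,[0.0,0.0,0.5],[0.0,0.0,0.0]]]
[[1,[0.0,0.0,0.2],[0.0,0.0,0.0]],[1,[0.0,0.0,0.2],[0.0,0.0,0.0]],[1,[0.0,0.0,0.2],[0.0,0.0,0.0]],[1,[0,0,0],[0,0,0]]]
end [416.2 145.7  30.3] err 0.0
```

Call:
apply_moves(
  targets=[
    [1,[0.32,0.0,0.32],[0.0,0.0,0.0]],
    [1,[0.32,-0.01,0.32],[0.0,0.0,0.0]],
    [1,[0.32,0.0,0.32],[0.0,0.0,0.0]],
    [1,[0.32,0.0,0.32],[0.0,0.0,0.0]],
    [1,[0.32,-0.01,0.32],[0.0,0.0,0.0]],
    [1,[0.32,0.0,0.32],[0.0,0.0,0.0]],
    [1,[0.0,0.0,0.5],[0.0,0.0,0.0]],
    [1,[0.0,0.0,0.5],[0.0,0.0,0.0]],
  ],
)

```text
t: 42.85
ee_pos: [434.6, 141.4, 51.8]
orientation: [-2.863, 0.345, 1.039]
ft_force: [-0.5, -0.1, -0.1]
width: 87.6
grasp_force: 0.0
```

Call:
apply_moves(
  targets=[
    [1,[0.0,0.0,0.2],[0.0,0.0,0.0]],
    [1,[0.0,0.0,0.2],[0.0,0.0,0.0]],
    [1,[0.0,0.0,0.2],[0.0,0.0,0.0]],
    [1,[0,0,0],[0,0,0]],
  ],
)

```text
t: 43.35
ee_pos: [415.7, 145.8, 30.1]
orientation: [-2.863, 0.344, 1.041]
ft_force: [0.5, 0.2, -0.7]
width: 87.9
grasp_force: 0.0
```

Run:
```python
from h import *
D=cams(); o=log(); print(o["ee_pos"].round(1))
r=findall(D,"pot0",POT,(452.6,137,28,2.905),zfree=False); print(r and (r[0].round(2),r[1].round(3),r[2]))
i=D["side"]["pixels"][150:300,220:400]; cv2.imwrite("pics/s6.png",cv2.resize(i,None,fx=4,fy=4,interpolation=cv2.INTER_CUBIC))
```

```text
[416.6 145.8  30.5]
(array([451.9 , 136.39,  28.  ,   2.92]), np.float64(0.164), ['side'])
```

View pics/s6.png

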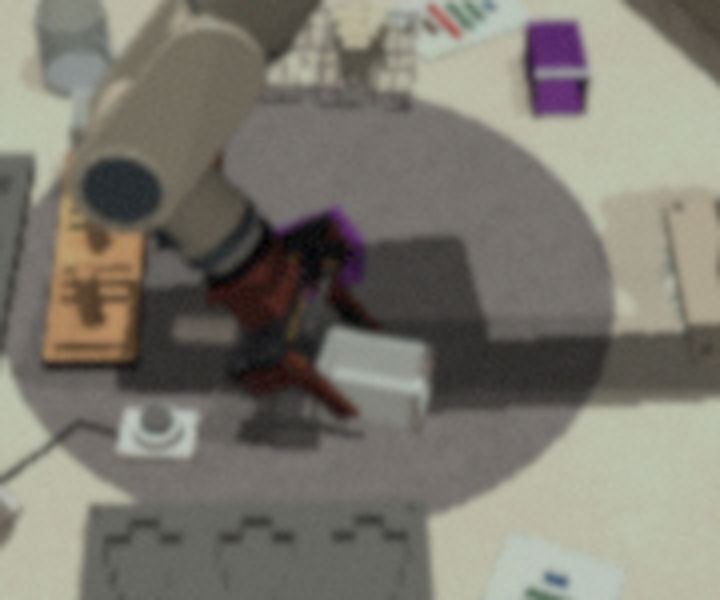

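The fingers straddle the left pot (crop 340,370), with no contact with the purple one. I close on it.

Call:
apply_moves(
  targets=[
    [-1,[0,0,0],[0,0,0]],
    [-1,[0,0,0],[0,0,0]],
    [-1,[0,0,0],[0,0,0]],
    [-1,[0,0,0],[0,0,0]],
    [-1,[0,0,0],[0,0,0]],
    [-1,[0,0,0],[0,0,0]],
  ],
)

```text
t: 44.3
ee_pos: [416.2, 145.8, 30.3]
orientation: [-2.863, 0.345, 1.04]
ft_force: [0.4, -0.7, 1.3]
width: 56.0
grasp_force: 29.9
```

Run:
```python
from h import *
k=json.load(open("kin.json")); o=ctrl.get_obs(); tp,tr=np.array(o["ee_pos"]),R.from_rotvec(o["orientation"]); q0=np.array(o["qpos"])
yg=math.atan2(*(tr.as_matrix()[[1,0],2])); pose=(452.5,137,28,yg); print(yg)
P,rr=potplace(pose,(tp,tr),(670,71),math.radians(92)); json.dump([P.tolist(),rr.as_rotvec().tolist()],open("place2.json","w"))
lift=tp+[0,0,200]; ql,e1=ik(lift,tr,q0,k); qh,e2=ik(P+[0,0,110],rr,np.array([-.26,.71,1.53,.85,1.34,-.7]),k)
rel=tr.inv().apply(np.array([*pose[:2],28])+95*np.array([math.cos(yg),math.sin(yg),0])-tp)
print(P.round(1),e1,e2,[(f[0].round(0).tolist(),(f[0]+f[1].apply(rel)).round(0).tolist()) for f in[fk(ql+(qh-ql)*t,k) for t in(0,.25,.5,.75,1)]])
plan([((*tp[:2],tp[2]+30),tr,-1,10),(lift,tr,-1,40)]+jplan(qh,28,-1,ql,k)+[(3,0,-1,0)])
```

```text
2.909352385069796
[669.9  68.7  75.6] 2.8421709430404007e-13 1.4779288903810084e-12 [([416.0, 146.0, 230.0], [360.0, 159.0, 228.0]), ([471.0, 150.0, 213.0], [414.0, 149.0, 202.0]), ([534.0, 141.0, 201.0], [485.0, 134.0, 170.0]), ([601.0, 114.0, 192.0], [573.0, 110.0, 142.0]), ([670.0, 69.0, 186.0], [670.0, 71.0, 128.0])]
[[-1,[-0.1,0.0,-0.12],[0.0,0.0,0.0]],[-1,[-0.09,0.0,-0.11],[0.0,0.0,0.0]],[-1,[-0.1,0.0,-0.12],[0.0,0.0,0.0]],[-1,[-0.09,0.0,-0.11],[0.0,0.0,0.0]],[-1,[-0.44,0.0,-0.52],[0.0,0.0,0.0]],[-1,[-0.43,0.01,-0.52],[0.0,0.0,0.0]],[-1,[-0.44,0.0,-0.53],[0.0,0.0,0.0]],[-1,[-0.44,0.01,-0.52],[0.0,0.0,0.0]]]
[[-1,[-0.43,0.0,-0.52],[0.0,0.0,0.0]],[-1,[0.01,-0.01,0.0],[0.0,0.0,-0.01]],[-1,[0.04,-0.02,-0.02],[0.01,0.0,-0.01]],[-1,[0.07,-0.02,-0.02],[0.01,0.0,-0.03]],[-1,[0.09,-0.03,-0.03],[0.01,0.0,-0.03]],[-1,[0.12,-0.03,-0.04],[0.02,0.01,-0.04]],[-1,[0.15,-0.03,-0.04],[0.02,0.0,-0.05]],[-1,[0.16,-0.02,-0.06],[0.02,0.01,-0.05]]]
[[-1,[0.19,0.01,-0.07],[0.02,0.01,-0.06]],[-1,[0.2,0.02,-0.08],[0.02,0.02,-0.07]],[-1,[0.21,0.06,-0.08],[0.02,0.02,-0.07]],[-1,[0.22,0.08,-0.1],[0.02,0.02,-0.07]],[-1,[0.22,0.13,-0.1],[0.01,0.03,-0.07]],[-1,[0.2,0.15,-0.11],[0.01,0.02,-0.07]],[-1,[0.19,0.19,-0.13],[0.01,0.04,-0.08]],[-1,[0.17,0.21,-0.12],[0.0,0.03,-0.07]]]
[[-1,[0.14,0.24,-0.13],[0.0,0.03,-0.08]],[-1,[0.1,0.25,-0.14],[0.0,0.03,-0.07]],[-1,[0.07,0.26,-0.14],[-0.01,0.03,-0.07]],[-1,[0.03,0.26,-0.13],[-0.02,0.02,-0.06]],[-1,[0.01,0.26,-0.13],[-0.01,0.02,-0.06]],[-1,[-0.02,0.24,-0.13],[-0.02,0.02,-0.06]],[-1,[-0.04,0.22,-0.12],[-0.01,0.01,-0.05]],[-1,[-0.06,0.19,-0.11],[-0.02,0.02,-0.05]]]
[[-1,[-0.06,0.16,-0.09],[-0.01,0.0,-0.04]],[-1,[-0.06,0.13,-0.08],[-0.02,0.01,-0.03]],[-1,[-0.04,0.09,-0.05],[-0.01,0.01,-0.03]],[-1,[-0.04,0.06,-0.04],[0.0,0.0,-0.01]],[-1,[-0.01,0.02,-0.01],[0.0,0.0,0.0]],[-1,[0,0,0],[0,0,0]],[-1,[0,0,0],[0,0,0]],[-1,[0,0,0],[0,0,0]]]
end [670.   68.8 185.5] err 0.0
```

Call:
apply_moves(
  targets=[
    [-1,[-0.1,0.0,-0.12],[0.0,0.0,0.0]],
    [-1,[-0.09,0.0,-0.11],[0.0,0.0,0.0]],
    [-1,[-0.1,0.0,-0.12],[0.0,0.0,0.0]],
    [-1,[-0.09,0.0,-0.11],[0.0,0.0,0.0]],
    [-1,[-0.44,0.0,-0.52],[0.0,0.0,0.0]],
    [-1,[-0.43,0.01,-0.52],[0.0,0.0,0.0]],
    [-1,[-0.44,0.0,-0.53],[0.0,0.0,0.0]],
    [-1,[-0.44,0.01,-0.52],[0.0,0.0,0.0]],
  ],
)

```text
t: 45.3
ee_pos: [415.9, 145.6, 197.9]
orientation: [-2.863, 0.344, 1.039]
ft_force: [0.6, -0.8, -1.1]
width: 55.7
grasp_force: 29.9
```

Call:
apply_moves(
  targets=[
    [-1,[-0.43,0.0,-0.52],[0.0,0.0,0.0]],
    [-1,[0.01,-0.01,0.0],[0.0,0.0,-0.01]],
    [-1,[0.04,-0.02,-0.02],[0.01,0.0,-0.01]],
    [-1,[0.07,-0.02,-0.02],[0.01,0.0,-0.03]],
    [-1,[0.09,-0.03,-0.03],[0.01,0.0,-0.03]],
    [-1,[0.12,-0.03,-0.04],[0.02,0.01,-0.04]],
    [-1,[0.15,-0.03,-0.04],[0.02,0.0,-0.05]],
    [-1,[0.16,-0.02,-0.06],[0.02,0.01,-0.05]],
  ],
)

```text
t: 46.3
ee_pos: [448.5, 150.0, 217.4]
orientation: [-2.678, -0.073, 0.87]
ft_force: [0.1, -0.0, -1.8]
width: 56.0
grasp_force: 29.9
```

Call:
apply_moves(
  targets=[
    [-1,[0.19,0.01,-0.07],[0.02,0.01,-0.06]],
    [-1,[0.2,0.02,-0.08],[0.02,0.02,-0.07]],
    [-1,[0.21,0.06,-0.08],[0.02,0.02,-0.07]],
    [-1,[0.22,0.08,-0.1],[0.02,0.02,-0.07]],
    [-1,[0.22,0.13,-0.1],[0.01,0.03,-0.07]],
    [-1,[0.2,0.15,-0.11],[0.01,0.02,-0.07]],
    [-1,[0.19,0.19,-0.13],[0.01,0.04,-0.08]],
    [-1,[0.17,0.21,-0.12],[0.0,0.03,-0.07]],
  ],
)

```text
t: 47.3
ee_pos: [547.4, 136.2, 196.4]
orientation: [-2.208, -0.933, 0.156]
ft_force: [-0.1, -1.0, -1.1]
width: 55.7
grasp_force: 29.9
```

Call:
apply_moves(
  targets=[
    [-1,[0.14,0.24,-0.13],[0.0,0.03,-0.08]],
    [-1,[0.1,0.25,-0.14],[0.0,0.03,-0.07]],
    [-1,[0.07,0.26,-0.14],[-0.01,0.03,-0.07]],
    [-1,[0.03,0.26,-0.13],[-0.02,0.02,-0.06]],
    [-1,[0.01,0.26,-0.13],[-0.01,0.02,-0.06]],
    [-1,[-0.02,0.24,-0.13],[-0.02,0.02,-0.06]],
    [-1,[-0.04,0.22,-0.12],[-0.01,0.01,-0.05]],
    [-1,[-0.06,0.19,-0.11],[-0.02,0.02,-0.05]],
  ],
)

```text
t: 48.3
ee_pos: [647.0, 85.8, 185.3]
orientation: [-1.768, -1.569, -0.606]
ft_force: [-0.7, 0.2, -1.2]
width: 55.7
grasp_force: 29.9
```

Call:
apply_moves(
  targets=[
    [-1,[-0.06,0.16,-0.09],[-0.01,0.0,-0.04]],
    [-1,[-0.06,0.13,-0.08],[-0.02,0.01,-0.03]],
    [-1,[-0.04,0.09,-0.05],[-0.01,0.01,-0.03]],
    [-1,[-0.04,0.06,-0.04],[0.0,0.0,-0.01]],
    [-1,[-0.01,0.02,-0.01],[0.0,0.0,0.0]],
    [-1,[0,0,0],[0,0,0]],
    [-1,[0,0,0],[0,0,0]],
    [-1,[0,0,0],[0,0,0]],
  ],
)

```text
t: 49.3
ee_pos: [670.0, 69.0, 185.6]
orientation: [-1.671, -1.71, -0.768]
ft_force: [-0.8, 0.1, -0.4]
width: 55.4
grasp_force: 29.9
```

Run:
```python
from h import *
D=cams(); o=log(); P,rv=json.load(open("place2.json")); rr=R.from_rotvec(rv)
print(o["t"],o["ee_pos"].round(1),o["width"],np.degrees((R.from_rotvec(o["orientation"]).inv()*rr).as_rotvec()).round(2))
r=findall(D,"pot0",POTU,(670,71,223,.04)); print(r and (r[0].round(2),r[1].round(3),r[2]))
r=findall(D,"pot0",POTU,(677,-129,113,.04)); print(r and (r[0].round(2),r[1].round(3),r[2]))
plan([((P[0],P[1],100),rr,-1,15),((P[0],P[1],P[2]+5),rr,-1,8),(2,0,-1,0)])
```

```text
49.4 [670.   68.9 185.6] 55.69105739787546 [-0.38 -0.16 -0.43]
(array([6.7009e+02, 7.0550e+01, 2.2021e+02, 6.0000e-02]), np.float64(0.12), ['side', 'top'])
(array([ 6.7645e+02, -1.2449e+02,  1.1052e+02,  8.0000e-02]), np.float64(0.525), ['side', 'top'])
[[-1,[-0.22,0.0,0.18],[0.0,0.0,0.0]],[-1,[-0.22,0.01,0.18],[0.0,0.0,0.0]],[-1,[-0.22,0.0,0.19],[0.0,0.0,0.0]],[-1,[-0.22,0.01,0.18],[0.0,0.0,0.0]],[-1,[-0.22,0.0,0.18],[0.0,0.0,0.0]],[-1,[-0.22,0.0,0.18],[0.0,0.0,0.0]],[-1,[-0.1,0.0,0.08],[0.0,0.0,0.0]],[-1,[-0.1,0.01,0.09],[0.0,0.0,0.0]]]
[[-1,[-0.1,0.0,0.08],[0.0,0.0,0.0]],[-1,[0,0,0],[0,0,0]],[-1,[0,0,0],[0,0,0]]]
end [669.9  68.6  80.4] err 0.0
```

Call:
apply_moves(
  targets=[
    [-1,[-0.22,0.0,0.18],[0.0,0.0,0.0]],
    [-1,[-0.22,0.01,0.18],[0.0,0.0,0.0]],
    [-1,[-0.22,0.0,0.19],[0.0,0.0,0.0]],
    [-1,[-0.22,0.01,0.18],[0.0,0.0,0.0]],
    [-1,[-0.22,0.0,0.18],[0.0,0.0,0.0]],
    [-1,[-0.22,0.0,0.18],[0.0,0.0,0.0]],
    [-1,[-0.1,0.0,0.08],[0.0,0.0,0.0]],
    [-1,[-0.1,0.01,0.09],[0.0,0.0,0.0]],
  ],
)

```text
t: 50.6
ee_pos: [670.1, 68.6, 86.5]
orientation: [-1.671, -1.71, -0.768]
ft_force: [-0.0, -0.8, -1.7]
width: 56.1
grasp_force: 29.9
```

Call:
apply_moves(
  targets=[
    [-1,[-0.08,0.0,0.07],[0.0,0.0,0.0]],
    [-1,[-0.02,0,0.02],[0,0,0]],
    [-1,[0,0,0],[0,0,0]],
    [-1,[0,0,0],[0,0,0]],
  ],
)

```text
t: 51.1
ee_pos: [670.0, 68.9, 80.4]
orientation: [-1.671, -1.711, -0.768]
ft_force: [0.1, -0.4, -1.4]
width: 55.8
grasp_force: 29.9
```

Call:
apply_moves(
  targets=[
    [-1,[-0.02,0,0.02],[0,0,0]],
    [-1,[-0.02,0,0.02],[0,0,0]],
    [-1,[0,0,0],[0,0,0]],
    [-1,[0,0,0],[0,0,0]],
  ],
)

```text
t: 51.6
ee_pos: [669.9, 69.2, 77.3]
orientation: [-1.671, -1.71, -0.768]
ft_force: [0.1, 0.2, -0.8]
width: 56.0
grasp_force: 29.9
```

Call:
apply_moves(
  targets=[
    [-1,[-0.01,0,0.01],[0,0,0]],
    [-1,[0,0,0],[0,0,0]],
  ],
)

```text
t: 51.85
ee_pos: [669.9, 69.3, 77.2]
orientation: [-1.671, -1.71, -0.769]
ft_force: [-2.1, -1.4, 5.2]
width: 55.9
grasp_force: 29.9
```

Call:
apply_moves(
  targets=[
    [-1,[-0.01,0,0.01],[0,0,0]],
    [-1,[0,0,0],[0,0,0]],
  ],
)

```text
t: 52.1
ee_pos: [669.9, 69.3, 77.2]
orientation: [-1.67, -1.71, -0.769]
ft_force: [-3.1, -2.7, 8.5]
width: 56.1
grasp_force: 29.9
```

The pot is in contact on the deck (8.5 N). I release it and back off along the fingers.

Call:
apply_moves(
  targets=[
    [0.7,[0,0,0],[0,0,0]],
    [0.7,[0,0,0],[0,0,0]],
    [0.7,[0,0,0],[0,0,0]],
    [0.7,[0,0,0],[0,0,0]],
  ],
)

```text
t: 52.6
ee_pos: [669.7, 69.4, 75.6]
orientation: [-1.671, -1.71, -0.768]
ft_force: [-0.2, 0.4, 0.8]
width: 74.7
grasp_force: 0.0
```

Call:
apply_moves(
  targets=[
    [0.7,[0,0,-0.2],[0,0,0]],
    [0.7,[0,0,-0.4],[0,0,0]],
    [0.7,[0,0,-0.6],[0,0,0]],
    [0.7,[0.1,0,-0.6],[0,0,0]],
    [0.7,[0.4,0,-0.4],[0,0,0]],
    [0.7,[0.4,0,-0.4],[0,0,0]],
    [0.7,[0.4,0,-0.4],[0,0,0]],
    [0.7,[0,0,0],[0,0,0]],
  ],
)

```text
t: 53.6
ee_pos: [675.5, -4.5, 224.9]
orientation: [-1.671, -1.715, -0.771]
ft_force: [-0.2, 0.2, 0.5]
width: 74.4
grasp_force: 0.0
```

Run:
```python
from h import *
D=cams(); o=log(); print(o["t"],o["ee_pos"].round(1))
for p in[(670,71,113,.04),(677,-129,113,.04)]:
    r=findall(D,"pot0",POTU,p); print(r and (r[0].round(2),r[1].round(3),r[2]))
P={n:[(np.array(p["xy"]),p["score"]) for p in ctrl.pinpoint("fan_switch_top",n)] for n in D}
for a,s in P["side"]:
    for b,t in P["top"]:
        x,e=tri([D["side"],D["top"]],[a,b]); print("sw",x.round(1),e.round(2),s,t)
k,e=calib(); json.dump(k.tolist(),open("kin.json","w")); q0=np.array(o["qpos"])
q1,e1=ik(np.array([606,195,130.]),down(math.radians(90)),np.array([.3,.6,1.7,0,.9,-1.2]),k)
q2,e2=ik(np.array([606,195,130.]),down(0),np.array([.3,.6,1.7,0,.9,.3]),k); print(q0.round(2),q1.round(2),e1,q2.round(2),e2)
```

```text
53.7 [674.1  -4.  221.7]
(array([6.6882e+02, 7.0590e+01, 1.1033e+02, 3.0000e-02]), np.float64(0.075), ['side', 'top'])
(array([ 679.82, -131.95,  108.13,    0.  ]), np.float64(0.496), ['side', 'top'])
sw [ 607.   316.3 -556.6] 28.14 0.72 0.55
sw [600.9 199.2  51.3] 1.54 0.63 0.55
[-0.36  0.69  1.45  0.79  1.48 -0.66] [ 0.29  0.55  1.66  0.    0.93 -1.28] 3.410605131648481e-13 [ 0.29  0.55  1.66 -0.    0.93  0.29] 2.2737367544323206e-13
```

Run:
```python
from h import *
D=cams()
for a,b in[((259.0,255.0),(233.6,185.2)),((256.8,254.0),(234,183.3))]:
    x,e=tri([D["side"],D["top"]],[a,b]); print(x.round(1),e.round(2))
for z in(15,25,35): print(z,atz(D["top"],(233.6,185.2),z).round(1),atz(D["side"],(259,255),z).round(1))
a=D["side"]["pixels"][225:285,225:295];b=D["top"]["pixels"][155:215,200:270]
cv2.imwrite("pics/sw.png",cv2.resize(np.hstack([a,b]),None,fx=5.5,fy=5.5,interpolation=cv2.INTER_CUBIC))
cv2.imwrite("pics/all7.png",cv2.resize(np.hstack([D["side"]["pixels"][110:330,170:390],D["top"]["pixels"][80:300,230:450]]),None,fx=1.8,fy=1.8,interpolation=cv2.INTER_CUBIC))
```

```text
[599.7 196.4  26.4] 0.14
[606.3 194.9  29.7] 0.21
15 [602.3 197.9  15. ] [600.7 187.5  15. ]
25 [600.4 196.6  25. ] [599.4 195.4  25. ]
35 [598.5 195.2  35. ] [598.1 203.4  35. ]
```

View pics/sw.png

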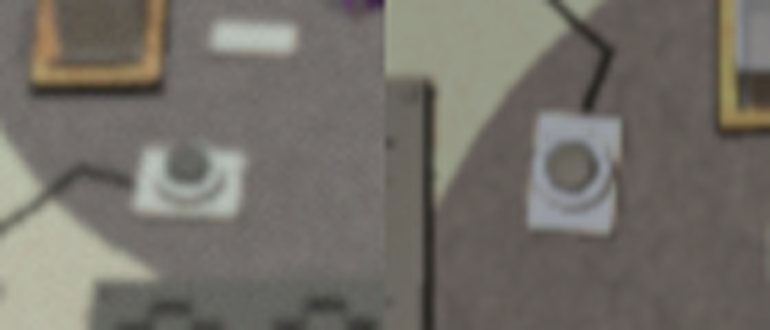

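View pics/all7.png

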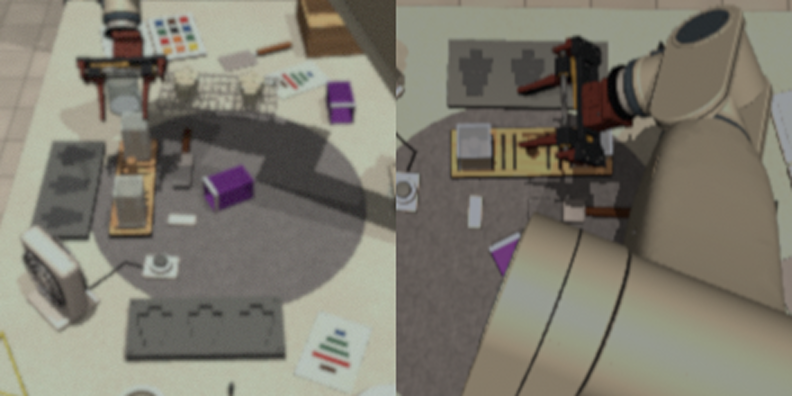

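The button centre reads side crop (186,165) and top crop (187,166), giving about (600,196,26). Both pots stand upright on the outer pegs and both trees are on the rack. I go over the switch with the fingers shut.

Run:
```python
from h import *
k=json.load(open("kin.json")); q0=np.array(ctrl.get_obs()["qpos"]); r=down(0)
q2,e=ik(np.array([600,196,210.]),r,np.array([.3,.5,1.6,0,.9,.3]),k); print(q2.round(2),e)
plan(jplan(q2,14,-1,q0,k)+[((600,196,60),r,-1,30),((600,196,36),r,-1,12),(2,0,-1,0)])
```

```text
[0.3  0.45 1.63 0.   1.07 0.3 ] 2.2737367544323206e-13
[[-1,[0.03,-0.03,0.08],[0.01,-0.01,0.0]],[-1,[0.09,-0.08,0.23],[0.01,-0.02,0.01]],[-1,[0.14,-0.12,0.33],[0.02,-0.04,0.02]],[-1,[0.19,-0.15,0.37],[0.02,-0.05,0.01]],[-1,[0.24,-0.16,0.37],[0.02,-0.06,0.02]],[-1,[0.28,-0.16,0.33],[0.01,-0.06,0.01]],[-1,[0.31,-0.15,0.26],[0.0,-0.07,0.01]],[-1,[0.33,-0.14,0.18],[-0.01,-0.06,0.01]]]
[[-1,[0.34,-0.11,0.08],[-0.02,-0.06,0.0]],[-1,[0.32,-0.1,0.0],[-0.03,-0.04,0.0]],[-1,[0.3,-0.06,-0.04],[-0.03,-0.04,0.0]],[-1,[0.23,-0.05,-0.07],[-0.02,-0.02,-0.01]],[-1,[0.17,-0.02,-0.06],[-0.02,-0.02,0.0]],[-1,[0.05,-0.01,-0.02],[0.0,0.0,0.0]],[-1,[0.0,0.0,0.6],[0.0,0.0,0.0]],[-1,[0.0,0.0,0.6],[0.0,0.0,0.0]]]
[[-1,[-0.01,0.01,0.6],[0.0,0.0,0.0]],[-1,[0.0,0.0,0.6],[0.0,0.0,0.0]],[-1,[0.0,0.0,0.6],[0.0,0.0,0.0]],[-1,[0.0,0.0,0.24],[0.0,0.0,0.0]],[-1,[0.0,0.0,0.24],[0.0,0.0,0.0]],[-1,[0,0,0],[0,0,0]],[-1,[0,0,0],[0,0,0]]]
end [599.8 196.1  35.9] err 0.0
```

Call:
apply_moves(
  targets=[
    [-1,[0.03,-0.03,0.08],[0.01,-0.01,0.0]],
    [-1,[0.09,-0.08,0.23],[0.01,-0.02,0.01]],
    [-1,[0.14,-0.12,0.33],[0.02,-0.04,0.02]],
    [-1,[0.19,-0.15,0.37],[0.02,-0.05,0.01]],
    [-1,[0.24,-0.16,0.37],[0.02,-0.06,0.02]],
    [-1,[0.28,-0.16,0.33],[0.01,-0.06,0.01]],
    [-1,[0.31,-0.15,0.26],[0.0,-0.07,0.01]],
    [-1,[0.33,-0.14,0.18],[-0.01,-0.06,0.01]],
  ],
)

```text
t: 55.1
ee_pos: [615.2, 127.5, 191.8]
orientation: [-2.004, -1.965, -0.096]
ft_force: [0.5, -0.2, 0.1]
width: 0.9
grasp_force: 0.0
```

Call:
apply_moves(
  targets=[
    [-1,[0.34,-0.11,0.08],[-0.02,-0.06,0.0]],
    [-1,[0.32,-0.1,0.0],[-0.03,-0.04,0.0]],
    [-1,[0.3,-0.06,-0.04],[-0.03,-0.04,0.0]],
    [-1,[0.23,-0.05,-0.07],[-0.02,-0.02,-0.01]],
    [-1,[0.17,-0.02,-0.06],[-0.02,-0.02,0.0]],
    [-1,[0.05,-0.01,-0.02],[0.0,0.0,0.0]],
    [-1,[0.0,0.0,0.6],[0.0,0.0,0.0]],
    [-1,[0.0,0.0,0.6],[0.0,0.0,0.0]],
  ],
)

```text
t: 56.1
ee_pos: [600.1, 196.2, 150.2]
orientation: [-2.218, -2.219, -0.005]
ft_force: [0.4, -0.1, -0.7]
width: 0.6
grasp_force: 0.0
```

Run:
```python
from h import *
o=ctrl.get_obs(); print(o["ee_pos"].round(1),o["orientation"].round(3))
D=cams()
for p in[(670,71,113,.04),(677,-129,113,.04)]:
    r=findall(D,"pot0",POTU,p); print(r and (r[0].round(2),r[1].round(3),r[2]))
for p in[(578,-341,30,-.06),(417,-326,30,-.077)]:
    r=findall(D,"tree0",TREEF,p); print(r and (r[0].round(2),r[1].round(3),r[2]))
plan([((600,196,60),down(0),-1,30),((600,196,36),down(0),-1,12),(2,0,-1,0)])
```

```text
[600.1 196.2 150.2] [-2.218 -2.219 -0.005]
(array([667.58,  70.52, 115.9 ,   0.  ]), np.float64(0.056), ['top'])
(array([ 6.7529e+02, -1.2743e+02,  1.1213e+02,  4.0000e-02]), np.float64(0.109), ['top'])
(array([ 5.7931e+02, -3.4245e+02,  2.9290e+01, -2.0000e-02]), np.float64(0.188), ['top'])
(array([ 4.1704e+02, -3.2653e+02,  2.8330e+01, -8.0000e-02]), np.float64(0.107), ['side', 'top'])
[[-1,[0.0,0.0,0.46],[0.0,0.0,0.0]],[-1,[-0.01,0.0,0.45],[0.0,0.0,0.0]],[-1,[0.0,-0.01,0.46],[0.0,0.0,0.0]],[-1,[0.0,0.0,0.46],[0.0,0.0,0.0]],[-1,[0.0,0.0,0.24],[0.0,0.0,0.0]],[-1,[0.0,0.0,0.24],[0.0,0.0,0.0]],[-1,[0,0,0],[0,0,0]],[-1,[0,0,0],[0,0,0]]]
end [599.9 196.2  35.9] err 0.0
```

Call:
apply_moves(
  targets=[
    [-1,[0.0,0.0,0.46],[0.0,0.0,0.0]],
    [-1,[0.0,0.0,0.46],[0.0,0.0,0.0]],
    [-1,[0.0,0.0,0.46],[0.0,0.0,0.0]],
    [-1,[0.0,0.0,0.46],[0.0,0.0,0.0]],
    [-1,[0.0,0.0,0.24],[0.0,0.0,0.0]],
    [-1,[0.0,0.0,0.22],[0.0,0.0,0.0]],
    [-1,[0,0,0],[0,0,0]],
    [-1,[0,0,0],[0,0,0]],
  ],
)

```text
t: 57.6
ee_pos: [599.9, 196.5, 36.0]
orientation: [-2.218, -2.219, -0.004]
ft_force: [-1.1, -0.3, 2.0]
width: 0.4
grasp_force: 0.6
```

Call:
apply_moves(
  targets=[
    [-1,[0,0,0.04],[0,0,0]],
    [-1,[0,0,0.04],[0,0,0]],
    [-1,[0,0,0.04],[0,0,0]],
    [-1,[0,0,0.04],[0,0,0]],
    [-1,[0,0,0],[0,0,0]],
  ],
)

```text
t: 58.22
ee_pos: [600.3, 196.7, 29.9]
orientation: [-2.218, -2.22, -0.004]
ft_force: [-7.2, -1.5, 24.4]
width: 0.8
grasp_force: 11.9
```

Call:
apply_moves(
  targets=[
    [-1,[0,0,0.04],[0,0,0]],
    [-1,[0,0,0.02],[0,0,0]],
    [-1,[0,0,0],[0,0,0]],
  ],
)

```text
t: 58.6
ee_pos: [600.4, 196.7, 29.5]
orientation: [-2.218, -2.22, -0.005]
ft_force: [-14.0, -5.2, 46.1]
width: 0.9
grasp_force: 22.9
```

The button bottomed out at z about 30 from a top at 36, so the switch is fully down. I retreat.

Call:
apply_moves(
  targets=[
    [-1,[0,0,-0.1],[0,0,0]],
    [-1,[0,0,-0.3],[0,0,0]],
    [-1,[0,0,-0.8],[0,0,0]],
    [-1,[0,0,-0.8],[0,0,0]],
    [-1,[0,0,-0.8],[0,0,0]],
    [-1,[0,-0.8,-0.4],[0,0,0]],
    [-1,[0,-0.8,-0.2],[0,0,0]],
    [-1,[0,0,0],[0,0,0]],
  ],
)

```text
t: 59.6
ee_pos: [517.9, 195.7, 195.4]
orientation: [-2.217, -2.22, -0.003]
ft_force: [0.4, -0.1, -0.3]
width: 0.5
grasp_force: 0.0
```

Run:
```python
from h import *
o=ctrl.get_obs(); print(o["t"],o["ee_pos"].round(1))
D=cams()
for p in[(670,71,113,.04),(677,-129,113,.04)]:
    r=findall(D,"pot0",POTU,p); print(r and (r[0].round(2),r[1].round(3),r[2]))
for p in[(578,-341,30,-.06),(417,-326,30,-.077)]:
    r=findall(D,"tree0",TREEF,p); print(r and (r[0].round(2),r[1].round(3),r[2]))
cv2.imwrite("pics/all8.png",cv2.resize(np.hstack([D["side"]["pixels"][110:330,170:390],D["top"]["pixels"][80:300,180:440]]),None,fx=1.65,fy=1.65,interpolation=cv2.INTER_CUBIC))
```

```text
59.6 [517.9 195.7 195.4]
(array([6.6977e+02, 7.0690e+01, 1.1068e+02, 3.0000e-02]), np.float64(0.056), ['side', 'top'])
(array([ 677.02, -127.35,  117.  ,    0.  ]), np.float64(0.115), ['side', 'top'])
(array([ 5.7711e+02, -3.4088e+02,  2.9720e+01, -7.0000e-02]), np.float64(0.113), ['top'])
(array([ 4.1714e+02, -3.2594e+02,  2.9470e+01, -8.0000e-02]), np.float64(0.166), ['side', 'top'])
```

View pics/all8.png

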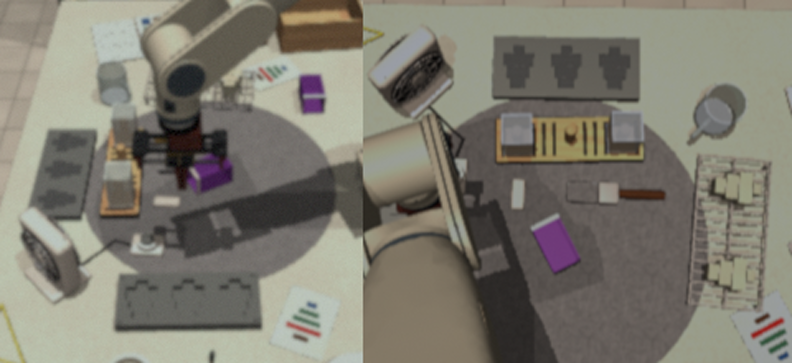

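The last picture shows both pots upright on the outer pegs (top crop 517,133 and 627,130). Both trees lie flat on the wire rack (735,188 and 728,272), the other objects are in place and the arm is clear.

```bash
python3 -c "
from workcell import ctrl
print(ctrl.close_job())"
```

```text
the job is handed in; nothing more can be done
None
```

I handed the job in at about 60 s: both trees lie flat on the wire rack, both pots stand mouth down over their own pegs, and the fan switch was then pushed fully down. The final push peaked at 46 N on the shut fingertips, and I did not see the fan turning.

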